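Unload a gel-casting stand: pull the combs, lift out the cassettes, close the frame

TASK

The gels have set. With the hold-down frame of the casting stand still closed, so that it holds the cassettes down, pull every comb that is still in a cassette and drop it into the beaker; then swing the frame fully up, slide each cassette up out of its slot and set it down upright in a free slot of the steel carrier rack, without letting it fall or tip over. Finally swing the frame shut again, fully home, and leave the beaker standing and the other things on the bench alone.

Things in the scene. Friction and masses are not known exactly. Their poses are not given: they have to be found in the camera images.
- casting_stand: Gel-casting stand, fixed: grey base 124 x 196 x 10 mm, two white slotted side walls 71 mm high, near (-x) and far (+x), 70 mm open between their ribs. Origin: centre of underside, z up. Four upright 13 mm slots side by side along its y at -63, -21, 21, 63 mm; a cassette's broad faces look along y, its bottom edge stands 10 mm and top edge 100 mm above the bench. Some slots may be empty.
- hold_down (a joint): Angle (rad) of the hold-down frame of steel rod, hinged at the stand's far side. 0 = closed: level, 106 mm above the bench, its two 8 mm rods along y at x = -40 and 40 mm over the cassettes' top corners (72 mm stay open between them for the combs). Grows as the near side is lifted up and over; 2.0 = end stop, leaning back past upright. Stiff hinge: stays where left (about 2 N at the handle moves it).
- frame_hinge (a point): Middle of the frame's hinge axis: 58 mm along +x from the stand's origin, 106.5 mm above the bench. The axis runs along the stand's y.
- frame_handle (a point): Middle of the frame's handle, a black round bar 10 mm thick, 72 mm long along the stand's y, free for 64 mm between its end struts. Closed, it lies 120 mm towards -x from the hinge axis and 30 mm above it (radius 124 mm) and swings with the frame. Fully open it stands about 136 mm in +x from the stand's origin, 0.2 m above the bench. The near rod runs 37 mm from the bar.
- beaker: 600 ml glass beaker, loose, 94 mm across, 124 mm high; inside about 72 mm wide at the foot and 78 mm at the mouth. Origin: centre of its underside, z up.
- carrier: Steel carrier rack (folded sheet), loose, 0.8 kg, 114 x 192 x 60 mm. Origin: centre of its underside, z up. Four tapered slots side by side along its y at -75, -25, 25, 75 mm, each 102 mm long in x between end walls 36 mm high, about 20 mm wide at the top and 14 mm at the floor, which is 8 mm above the bench. A cassette set in a slot may lean a little to one side.
- cassette1_mid (a point): Gel cassette, loose, 0.15 kg: two clear glass plates with gel between, 84 mm wide (its x), 10 mm thick (its y), 90 mm high (its z, up). This point: its centre, 45 mm above its bottom edge. 
- cassette2_mid (a point): Gel cassette, loose, 0.15 kg: two clear glass plates with gel between, 84 mm wide (its x), 10 mm thick (its y), 90 mm high (its z, up). This point: its centre, 45 mm above its bottom edge. 
- cassette3_mid (a point): Gel cassette, loose, 0.15 kg: two clear glass plates with gel between, 84 mm wide (its x), 10 mm thick (its y), 90 mm high (its z, up). This point: its centre, 45 mm above its bottom edge. Absent in some starts.
- cassette4_mid (a point): Gel cassette, loose, 0.15 kg: two clear glass plates with gel between, 84 mm wide (its x), 10 mm thick (its y), 90 mm high (its z, up). This point: its centre, 45 mm above its bottom edge. Absent in some starts.
- comb1_mid (a point): White plastic comb in cassette 1, loose, 0.03 kg, 52 mm high (its z): grip plate 56 mm wide (its x), 8 mm thick (its y), 30 mm high, on a 60 x 10 x 5 mm ledge that rests on the cassette's top edge; below, five teeth 18 mm long, 2 mm thick, in the 4 mm gap between the glass plates. This point: its centre, 26 mm above the tips of the teeth. Absent in some starts.
- comb2_mid (a point): White plastic comb in cassette 2, loose, 0.03 kg, 52 mm high (its z): grip plate 56 mm wide (its x), 8 mm thick (its y), 30 mm high, on a 60 x 10 x 5 mm ledge that rests on the cassette's top edge; below, five teeth 18 mm long, 2 mm thick, in the 4 mm gap between the glass plates. This point: its centre, 26 mm above the tips of the teeth. Absent in some starts.
- timer: White lab timer, 72 x 66 x 18 mm, loose bystander, origin at the centre of its underside.
- sample_bottle: White sample bottle with blue screw cap, 51 mm across, 100 mm high, loose bystander standing behind the stand, origin at the centre of its underside.

How it is judged:
By the outcome, as a careful person would: the job done as asked, in the order asked, and still so for the second after the job is handed in, with the robot touching nothing.
Of cassette3, cassette4 only 1 to 2 are there at a start; the rules pass over those that are not, and their reading is None.
Of comb1, comb2 only 1 to 2 are there at a start; the rules pass over those that are not, and their reading is None.
At some moment in a run one of carrier may be knocked a few centimetres aside while the robot is not near it.
It also fails if it takes over 210 s, if anything falls off the work surface, if the arm or the gripper's body presses on something with over 40 N, if the wrist force passes 120 N, or if a joint passes its speed limit or range.

ROBOT

A 6-joint arm with a two-finger parallel gripper is mounted at the origin on a cart in front of the work surface, level with it; the furniture and walls round the work are solid. World frame = base frame: x ahead of the robot, y to its left, z up, the work surface at z = 0. Lengths are in m, angles in degrees, forces in N, time in s.
With the tool pointing down it reaches from about 0.25 to 0.725 m from the base axis. Payload 9.7 kg.
Tool frame: the origin (TCP) lies midway between the tips of the shut fingers; the grasp point (between the pads) lies 19 mm behind it; z points along the fingers, y is the line along which they close (so a half turn about z gives the same grasp; the last joint's range is limited). The gripper opens to 85 mm and grips with 20 to 120 N. Pads are 22 mm wide; open, the fingers measure 114 mm over their backs; the gripper's body (76 mm by 85 mm) begins 54 mm behind the grasp point. The pads swing forward as they close: fully open they stand 13 mm farther back than shut.
Start: joints at [72.25, 4.979, 10.078, 95.1, 0, 90], TCP at [0.168, 0.524, 0.231] pointing down, gripper open.
Joint ranges: [-179.16, 179.16], [-48.56, 103.87], [-65.8, 70.77], [-126.05, 130.52], [-82.76, 87.17], [-180, 180]. Speed limits (degrees/s): [127.2, 127.2, 147.25, 180, 180, 180].

INTERFACE

Orientations are given as [roll, pitch, yaw] about the fixed x, y, z axes, in that order (R = Rz(yaw) Ry(pitch) Rx(roll)).
In Python, from workcell import bot gives the robot as it stands. The module is installed in compiled form; this text tells all that it offers.
- The arm moves only by the tool send_rows, never from a script. Its argument "moves" is one flat list of numbers, 7 for each row, row after row: the shift along the world's x, y, z normalised to -1 to 1, where 1 is 0.025 m, then the turn, a rotation vector about the world's x, y, z normalised to -1 to 1, where 1 is 0.15 rad, then the closure, from -1 (fully open) to 1 (shut), so that 0 is half open. A call has 1 to 8 rows; each row shifts and turns the commanded pose from where the row before left it; what a row does not reach is not made up. A row lasts 1/8 s, in which the tool goes at most 62.5 mm and 10.7 degrees, less where a joint would pass 70% of its speed; a pose out of reach is approached as far as the arm can. A call with a number of a shift or a turn outside -1 to 1 is refused whole. A call with a gripper value outside its range is refused whole. The fingers move at their own pace and stop on an object; "squeeze" is the grip in N (left out, the last holds). Time passes only in rows, so rows that do not move let the fingers close. It gives the time, the measured TCP pose, the force, the opening and the grip force at its end, in the units of the state.
- bot.get_obs(): the state, without advancing time (a new reading comes with each control period).
- bot.camera(name): name is "scene" or "side" or "wrist"; returns a dict with "color" (480x640x3 uint8, red, green, blue), "camera_matrix" (3x3 intrinsics, pixels), "R" (3x3) and "t" (3): a world point X has camera coordinates R X + t. Camera axes: x right, y down, z forward; pixel columns grow to the right and rows downward; lengths in m; the calibration is good to about 2 mm. A picture is of the moment at which its call begins. There is no depth.
- bot.job_done(): hands the job in; it is judged then, once.
Trained networks look in the newest picture that a camera, given by its name, has taken for a name from the list of things; names that differ only in an ending like _2 or _b are one class to them, and where a whole thing is asked for, a point or a joint stands for the part that bears it (a point fixed in the world has none). Each returns a list of dicts, best first, with "p" (0 to 1); they miss things now and then, are a little off and sometimes report something else, mostly with a low value. They report only what shows in the picture. A call takes as long as a camera call.
- bot.boxes_of(camera, query): "extent" ([left, top, right, bottom] in pixels, round what is visible of it).
- bot.trace(camera, query): "region" (480x640 bool, what is visible of it) and "extent" ([left, top, right, bottom] in pixels, round what is visible of it).
- bot.landmark_of(camera, query): "pixel" ([column, row] in pixels: a listed point, or the origin of a listed thing).
The state is a dict: "time": time; "q": joint angles; "qd": joint speeds; "joint_efforts": joint torques, N m; "ee_pos": TCP position; "tcp_rot": TCP orientation; "wrist_force": force on the tool from outside, world axes, zero at the start; "torque": the same for the moment, N m; "opening": finger opening in m; "grasp_force": force on a finger pad.
Only numpy, scipy, OpenCV 4.12 (cv2) and the standard library are available. Lean on these libraries where they do the work, as an engineer would, in place of code of your own. Each camera call takes 0.05 s, during which the arm holds its last target. There are 200 camera calls.

## Working session

There is one attempt and no reset: what is moved stays moved. The work goes in short steps, Python scripts to look and compute and a tool call to move; the robot and the scene stay as the last step left them, time stands still between calls to the robot, and variables do not carry over. Pictures are saved under pics/ and viewed, at most 14 in all, crops included, and the job is handed in when it is done.

Besides the shell and the picture viewer there is one more tool, called after ">>>" as a command line: name --argument value ..., lists and objects as JSON in quotes. send_rows: Moves the arm, as the interface text tells. Its arguments: {"type":"object","properties":{"moves":{"type":"array"},"squeeze":{"type":"number"}},"required":["moves"]}

```bash
mkdir -p pics; cat > h.py <<'E'
from workcell import bot
import numpy as np, cv2
def snap(c,fn=None):
    d=bot.camera(c)
    if fn: cv2.imwrite('pics/'+fn,d['color'][:,:,::-1])
    return d
def ray(d,p):
    K,R,t=map(np.array,(d['camera_matrix'],d['R'],d['t']))
    v=R.T@np.linalg.solve(K,[p[0],p[1],1]); return -R.T@t,v
def atz(d,p,z):
    o,v=ray(d,p); return o+v*(z-o[2])/v[2]
def proj(d,X):
    K,R,t=map(np.array,(d['camera_matrix'],d['R'],d['t']))
    c=K@(R@np.array(X)+t); return c[:2]/c[2]
def tri(obs):
    A=np.zeros((3,3));b=np.zeros(3)
    for d,p in obs:
        o,v=ray(d,p);v=v/np.linalg.norm(v);P=np.eye(3)-np.outer(v,v);A+=P;b+=P@o
    return np.linalg.solve(A,b)
E
cat > a.py <<'E'
from h import *
np.set_printoptions(precision=4,suppress=True)
Q=dict(casting_stand=0,frame_hinge=.1065,frame_handle=.1365,beaker=0,carrier=0,cassette1_mid=.055,comb1_mid=.108,timer=0,sample_bottle=0)
for c in ('scene','side','wrist'):
    d=snap(c,c+'0.png'); print(c, -np.array(d['R']).T@d['t'])
    for q,z in Q.items():
        for r in bot.landmark_of(c,q)[:5]:
            print(q,round(r['p'],2),np.round(r['pixel']),atz(d,r['pixel'],z)[:2])
print(bot.get_obs())
E
python3 a.py
```

```text
scene [-0.1804 -0.695   0.9301]
casting_stand 0.69 [329. 283.] [ 0.5489 -0.0163]
frame_hinge 0.75 [342. 237.] [ 0.5964 -0.0137]
frame_handle 0.72 [303. 257.] [ 0.4628 -0.0216]
beaker 0.75 [245. 238.] [0.5293 0.2588]
carrier 0.86 [424. 356.] [ 0.5168 -0.3065]
cassette1_mid 0.87 [304. 258.] [0.5295 0.042 ]
timer 0.7 [236. 294.] [0.3795 0.1181]
sample_bottle 0.9 [361. 250.] [0.6903 0.0051]
side [ 0.0011 -0.9761  0.7952]
casting_stand 0.66 [319. 282.] [ 0.548  -0.0072]
frame_hinge 0.23 [326. 267.] [ 0.5136 -0.0982]
frame_handle 0.8 [292. 242.] [ 0.4748 -0.0163]
beaker 0.78 [266. 232.] [0.5353 0.2641]
carrier 0.62 [386. 362.] [ 0.5286 -0.3101]
carrier 0.28 [316. 259.] [0.5889 0.0811]
cassette1_mid 0.87 [306. 250.] [0.5472 0.0534]
comb1_mid 0.34 [367. 263.] [ 0.5991 -0.1293]
sample_bottle 0.78 [366. 263.] [0.6883 0.0038]
wrist [0.101  0.546  0.3734]
{'time': 1.5, 'q': array([72.2517,  4.9794, 10.0802, 95.1   ,  0.0002, 90.0019]), 'qd': array([-0.0757,  0.0389, -0.029 ,  0.0158, -0.0186,  0.0129]), 'joint_efforts': array([ -0.0014, -52.0092,  46.4865,   0.0015,  -0.0001,   0.    ]), 'ee_pos': array([0.1677, 0.5238, 0.2313]), 'tcp_rot': array([179.9993,  -0.0002, 162.2498]), 'wrist_force': array([-0.1155,  0.7997, -0.3918]), 'torque': array([ 0.0055,  0.0334, -0.0624]), 'grasp_force': 0.0, 'opening': 0.08523703956275228}
```

View pics/scene0.png

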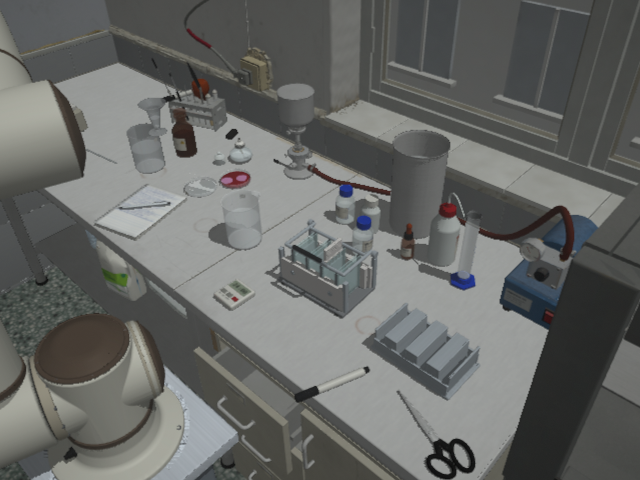

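View pics/side0.png

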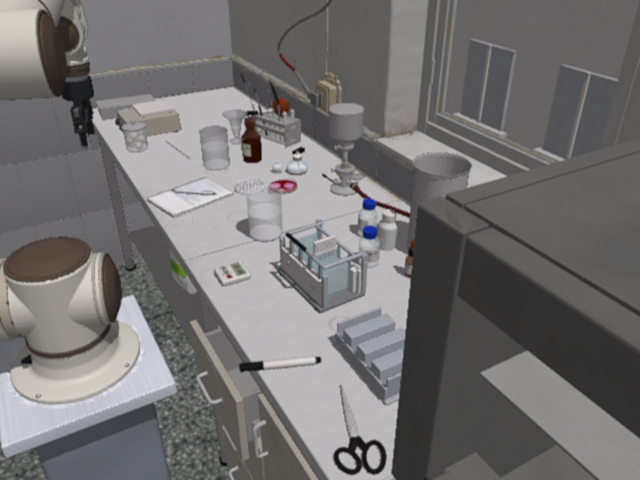

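>>> send_rows --moves '[0.5, -0.85, 0.3, 0, 0, 0.087, -1, 0.5, -0.85, 0.3, 0, 0, 0.087, -1, 0.5, -0.85, 0.3, 0, 0, 0.087, -1, 0.5, -0.85, 0.3, 0, 0, 0.087, -1, 0.5, -0.85, 0.3, 0, 0, 0.087, -1, 0.5, -0.85, 0.3, 0, 0, 0.087, -1, 0.5, -0.85, 0.3, 0, 0, 0.087, -1, 0.5, -0.85, 0.3, 0, 0, 0.087, -1]'

```text
time: 2.5
ee_pos: [0.268, 0.3531, 0.2916]
tcp_rot: [180.0, 0.0, 168.3]
wrist_force: [-0.1, 0.7, -0.2]
opening: 0.0854
grasp_force: 0.0
```

>>> send_rows --moves '[0.5, -0.85, 0.2, 0, 0, 0.087, -1, 0.5, -0.85, 0.2, 0, 0, 0.087, -1, 0.5, -0.85, 0.2, 0, 0, 0.087, -1, 0.5, -0.85, 0.2, 0, 0, 0.087, -1, 0.5, -0.85, 0.2, 0, 0, 0.087, -1, 0.5, -0.85, 0.2, 0, 0, 0.087, -1, 0.5, -0.85, 0.2, 0, 0, 0.087, -1, 0.5, -0.85, 0.2, 0, 0, 0.087, -1]'

```text
time: 3.5
ee_pos: [0.368, 0.1831, 0.3316]
tcp_rot: [180.0, 0.0, 174.2]
wrist_force: [-0.7, 0.2, 0.0]
opening: 0.0856
grasp_force: 0.0
```

>>> send_rows --moves '[0.5, -0.85, 0, 0, 0, 0.087, -1, 0.5, -0.85, 0, 0, 0, 0.087, -1, 0.5, -0.85, 0, 0, 0, 0.087, -1, 0.5, -0.85, 0, 0, 0, 0.087, -1, 0.5, -0.85, 0, 0, 0, 0.087, -1, 0.5, -0.85, 0, 0, 0, 0.087, -1, 0.5, -0.85, 0, 0, 0, 0.087, -1, 0.5, -0.85, 0, 0, 0, 0.087, -1]'

```text
time: 4.5
ee_pos: [0.468, 0.0131, 0.3314]
tcp_rot: [180.0, 0.0, -179.8]
wrist_force: [0.4, 0.3, 0.4]
opening: 0.0855
grasp_force: 0.0
```

```bash
sed -i "s/for c in .*/import sys\nfor c in sys.argv[2:]:/; s/c+'0.png'/c+sys.argv[1]+'.png'/; s/print(bot.get_obs())/o=bot.get_obs(); print(o['time'],o['ee_pos'],o['tcp_rot'],o['q'])/" a.py; python3 a.py 1 wrist
```

```text
wrist [0.398  0.0137 0.4735]
casting_stand 0.73 [292. 240.] [ 0.5399 -0.0155]
frame_hinge 0.58 [292. 324.] [ 0.5999 -0.0097]
frame_handle 0.86 [280. 221.] [ 0.4817 -0.0174]
frame_handle 0.5 [505. 237.] [0.496  0.1854]
beaker 0.74 [506. 236.] [0.5343 0.2554]
carrier 0.9 [ 57. 221.] [ 0.5172 -0.3085]
cassette1_mid 0.95 [347. 255.] [0.5417 0.0501]
comb1_mid 0.19 [308. 345.] [0.6244 0.0068]
timer 0.78 [402. 107.] [0.3795 0.1142]
timer 0.23 [287. 326.] [ 0.6629 -0.0236]
sample_bottle 0.91 [307. 344.] [0.6888 0.0035]
5.0 [0.4675 0.0143 0.3315] [ 179.9974    0.0221 -179.763 ] [  1.7524  -2.7244  13.6816 106.3838   0.0021   1.5154]
```

View pics/wrist1.png

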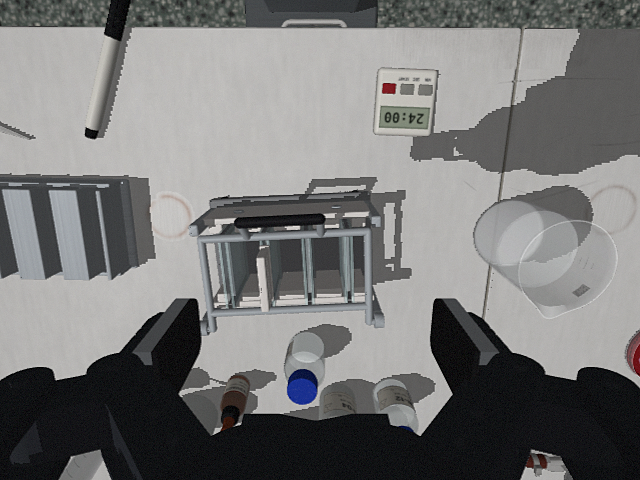

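```bash
python3 - <<'E'
import cv2
i=cv2.imread('pics/wrist1.png')
cv2.imwrite('pics/c1.png',cv2.resize(i[175:345,180:395],None,fx=3.5,fy=3.5,interpolation=cv2.INTER_CUBIC))
E
```

```text
(no output)
```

View pics/c1.png

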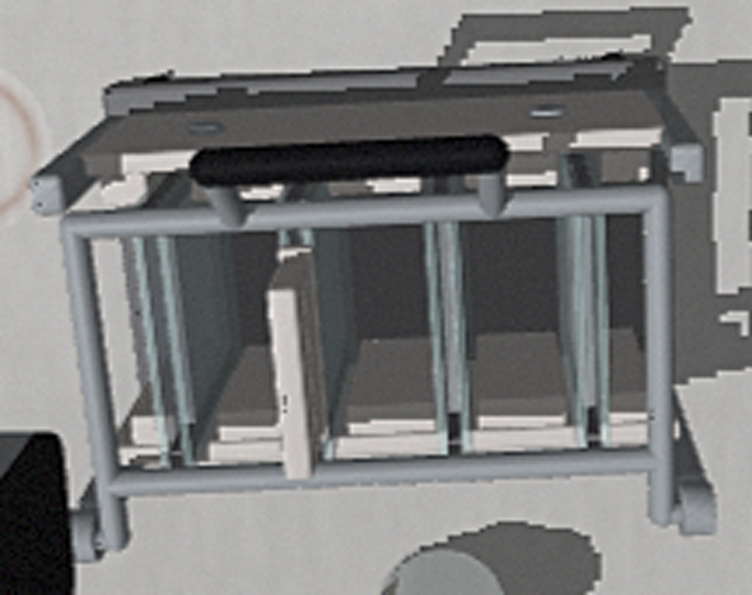

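```bash
python3 - <<'E'
from h import *
np.set_printoptions(precision=4,suppress=True)
d=snap('wrist')
def w(x,y,z): return atz(d,(180+x/3.5,175+y/3.5),z)[:2]
for n,x,y,z in [('combA',282,290,.134),('combB',300,475,.134),('hL',195,168,.1365),('hR',507,152,.1365),('NL',72,228,.106),('NR',657,198,.106),('FL',112,485,.106),('FR',660,460,.106)]: print(n,w(x,y,z))
for i,(x,y) in enumerate([(148,230),(172,230),(433,220),(458,220),(568,215),(595,215),(180,460),(445,450),(468,450),(580,445),(602,443)]): print(x,y,w(x,y,.1))
for c in ['wrist']:
  for q in ('comb1_mid','cassette1_mid','beaker','casting_stand'):
    for r in bot.boxes_of(c,q)[:5]: print(q,r)
s=snap('scene')
for r in bot.trace('scene','carrier')[:1]:
  m=r['region'].astype(np.uint8); cs=max(cv2.findContours(m,0,2)[0],key=cv2.contourArea); print(r['p'],r['extent'],cv2.approxPolyDP(cv2.convexHull(cs),5,True)[:,0].tolist())
r=bot.trace('wrist','beaker')[0]; print(r['p'],r['extent'])
# beaker: mouth circle in wrist view
E
```

```text
combA [ 0.5169 -0.0348]
combB [ 0.5706 -0.0317]
hL [ 0.4832 -0.0555]
hR [0.4786 0.024 ]
NL [ 0.5085 -0.0975]
NR [0.499  0.0669]
FL [ 0.5884 -0.0917]
FR [0.5795 0.0712]
148 230 [ 0.5108 -0.0776]
172 230 [ 0.5108 -0.0707]
433 220 [0.5075 0.004 ]
458 220 [0.5074 0.0112]
568 215 [0.5058 0.0426]
595 215 [0.5057 0.0503]
180 460 [ 0.5831 -0.0724]
445 450 [0.5795 0.0074]
468 450 [0.5794 0.0143]
580 445 [0.5776 0.0479]
602 443 [0.5769 0.0545]
cassette1_mid {'extent': [335.7, 222.0, 355.6, 304.3], 'p': 0.95}
beaker {'extent': [472.7, 199.3, 616.4, 319.6], 'p': 0.95}
casting_stand {'extent': [187.2, 190.3, 382.4, 334.4], 'p': 0.58}
0.74 [370.5, 303.9, 478.0, 399.7] [[403, 304], [478, 348], [478, 368], [448, 399], [370, 347], [377, 328]]
0.69 [472.8, 200.4, 616.7, 317.3]
```

>>> send_rows --moves '[0.382, -0.238, -0.65, 0, 0, 0.045, 0.1, 0.382, -0.238, -0.65, 0, 0, 0.045, 0.1, 0.382, -0.238, -0.65, 0, 0, 0.045, 0.1, 0.382, -0.238, -0.65, 0, 0, 0.045, 0.1, 0.382, -0.238, -0.65, 0, 0, 0.045, 0.1, 0.382, -0.238, -0.65, 0, 0, 0.045, 0.1, 0.382, -0.238, -0.65, 0, 0, 0.045, 0.1, 0.382, -0.238, -0.65, 0, 0, 0.045, 0.1]'

```text
time: 6.4
ee_pos: [0.5447, -0.0342, 0.2002]
tcp_rot: [180.0, 0.0, -176.7]
wrist_force: [0.3, -0.3, -0.6]
opening: 0.0383
grasp_force: 0.0
```

```bash
python3 - <<'E'
from h import *
d=snap('wrist','w2.png'); o=bot.get_obs(); print(o['ee_pos'],o['tcp_rot'],o['opening'])
for r in bot.boxes_of('wrist','comb1_mid')[:3]+bot.landmark_of('wrist','comb1_mid')[:3]: print(r)
print(proj(d,[.5438,-.0333,.134]),proj(d,[.5169,-.0348,.134]))
E
```

```text
[ 0.54490003 -0.03466074  0.19766387] [ 1.79994829e+02 -1.45763275e-01 -1.76685511e+02] 0.038390797528243426
{'extent': [301.0, 191.1, 322.1, 297.0], 'p': 0.44}
[315.06086027 251.1844324 ] [315.20067912 204.15307258]
```

View pics/w2.png

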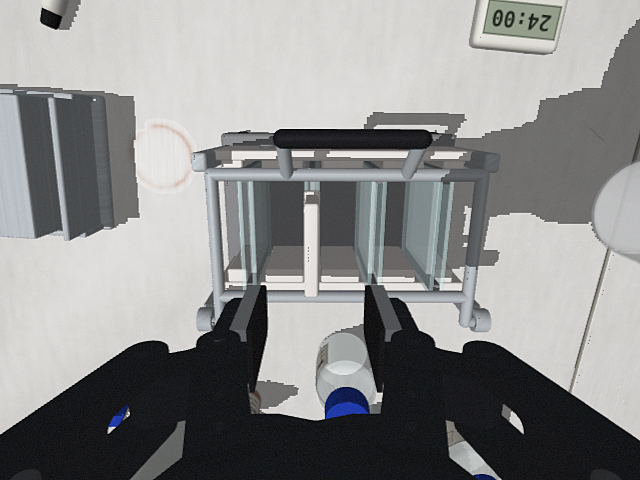

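>>> send_rows --moves '[-0.02, -0.003, -0.48, 0, 0, 0, 0.1, -0.02, -0.003, -0.48, 0, 0, 0, 0.1, -0.02, -0.003, -0.48, 0, 0, 0, 0.1, -0.02, -0.003, -0.48, 0, 0, 0, 0.1, -0.02, -0.003, -0.48, 0, 0, 0, 0.1, -0.02, -0.003, -0.48, 0, 0, 0, 0.1, -0.02, -0.003, -0.48, 0, 0, 0, 0.1, -0.02, -0.003, -0.48, 0, 0, 0, 0.1]' --squeeze 30

```text
time: 7.55
ee_pos: [0.54, -0.0344, 0.1045]
tcp_rot: [180.0, -0.0, -176.7]
wrist_force: [0.5, -0.2, 0.4]
opening: 0.0386
grasp_force: 0.0
```

>>> send_rows --moves '[0, 0, 0, 0, 0, 0, 1, 0, 0, 0, 0, 0, 0, 1, 0, 0, 0, 0, 0, 0, 1, 0, 0, 0, 0, 0, 0, 1, 0, 0, 0, 0, 0, 0, 1, 0, 0, 0, 0, 0, 0, 1]'

```text
time: 8.3
ee_pos: [0.5402, -0.0344, 0.1055]
tcp_rot: [-180.0, 0.0, -176.7]
wrist_force: [-0.5, -1.1, 1.3]
opening: 0.0075
grasp_force: 37.0
```

>>> send_rows --moves '[0, 0, 0.1, 0, 0, 0, 1, 0, 0, 0.15, 0, 0, 0, 1, 0, 0, 0.2, 0, 0, 0, 1, 0, 0, 0.25, 0, 0, 0, 1, 0, 0, 0.25, 0, 0, 0, 1, 0, 0, 0.25, 0, 0, 0, 1, 0, 0, 0.25, 0, 0, 0, 1, 0, 0, 0.3, 0, 0, 0, 1]'

```text
time: 9.3
ee_pos: [0.54, -0.0344, 0.1494]
tcp_rot: [180.0, -0.0, -176.7]
wrist_force: [1.0, 0.7, -0.2]
opening: 0.0077
grasp_force: 36.9
```

>>> send_rows --moves '[0, 0, 0.4, 0, 0, 0, 1, 0, 0, 0.4, 0, 0, 0, 1, 0, 0, 0.4, 0, 0, 0, 1, 0, 0, 0.4, 0, 0, 0, 1, 0, 0, 0.4, 0, 0, 0, 1, 0, 0, 0.4, 0, 0, 0, 1, 0, 0, 0.4, 0, 0, 0, 1, 0, 0, 0.2, 0, 0, 0, 1]'

```text
time: 10.3
ee_pos: [0.5402, -0.0344, 0.2248]
tcp_rot: [-180.0, 0.0, -176.7]
wrist_force: [0.3, -0.3, -0.9]
opening: 0.0076
grasp_force: 36.9
```

```bash
python3 - <<'E'
from h import *
d=snap('wrist','w3.png'); o=bot.get_obs(); print(o['ee_pos'],o['tcp_rot'],o['opening'])
for q in ('beaker','cassette1_mid','comb1_mid'):
  for r in bot.boxes_of('wrist',q)[:5]: print(q,r)
for c in('scene','side'):
  s=snap(c)
  for r in bot.boxes_of(c,'beaker')[:1]:
    print(c,r)
    b=r['extent']; 
    # fit cylinder by projected extent
    from scipy.optimize import least_squares
    a=np.linspace(0,6.28,40)
    def f(p):
      P=np.array([proj(s,[p[0]+.047*np.cos(t),p[1]+.047*np.sin(t),z]) for t in a for z in(0,.124)])
      return np.r_[P.min(0),P.max(0)]-np.array(b)
    q=least_squares(f,[.53,.26]); print(q.x,q.fun)
E
```

```text
[ 0.54032813 -0.03440661  0.22516596] [-1.79993041e+02  6.25955547e-02 -1.76713652e+02] 0.007066631291931905
beaker {'extent': [572.4, 161.1, 640.0, 266.2], 'p': 0.56}
beaker {'extent': [215.4, 136.0, 475.0, 315.1], 'p': 0.36}
cassette1_mid {'extent': [395.4, 167.0, 441.2, 280.8], 'p': 0.97}
scene {'extent': [221.1, 187.5, 262.3, 248.4], 'p': 0.57}
[0.53116024 0.26195013] [-0.66647302 -0.50986319  0.70049168  0.38245255]
side {'extent': [244.8, 185.7, 281.4, 241.0], 'p': 0.84}
[0.53060665 0.26202156] [-0.63879871 -1.47395018  0.67007847  1.14890904]
```

View pics/w3.png

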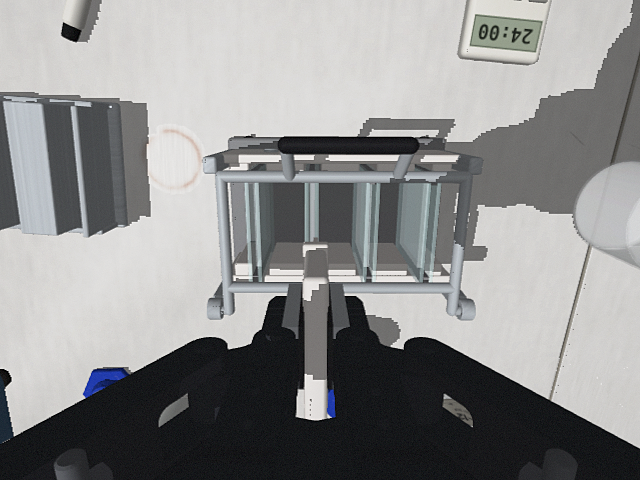

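>>> send_rows --moves '[-0.025, 0.74, 0, 0, 0, 0, 1, -0.025, 0.74, 0, 0, 0, 0, 1, -0.025, 0.74, 0, 0, 0, 0, 1, -0.025, 0.74, 0, 0, 0, 0, 1, -0.025, 0.74, 0, 0, 0, 0, 1, -0.025, 0.74, 0, 0, 0, 0, 1, -0.025, 0.74, 0, 0, 0, 0, 1, -0.025, 0.74, 0, 0, 0, 0, 1]'

```text
time: 11.7
ee_pos: [0.535, 0.1149, 0.224]
tcp_rot: [180.0, -0.0, -176.7]
wrist_force: [-0.2, -0.2, -1.4]
opening: 0.0076
grasp_force: 36.9
```

>>> send_rows --moves '[-0.02, 0.74, 0, 0, 0, 0, 1, -0.02, 0.74, 0, 0, 0, 0, 1, -0.02, 0.74, 0, 0, 0, 0, 1, -0.02, 0.74, 0, 0, 0, 0, 1, -0.02, 0.74, 0, 0, 0, 0, 1, -0.02, 0.74, 0, 0, 0, 0, 1, -0.02, 0.74, 0, 0, 0, 0, 1, -0.02, 0.74, 0, 0, 0, 0, 1]'

```text
time: 12.7
ee_pos: [0.531, 0.2629, 0.224]
tcp_rot: [180.0, 0.0, -176.7]
wrist_force: [0.5, 0.1, 0.0]
opening: 0.0072
grasp_force: 36.9
```

```bash
python3 - <<'E'
from h import *
d=snap('wrist','w4.png'); o=bot.get_obs(); print(o['ee_pos'],o['tcp_rot'],o['opening'])
from scipy.optimize import least_squares
b=bot.boxes_of('wrist','beaker')[0];print(b)
print([proj(d,[.531+s*.039*(k==0),.262+s*.039*(k==1),.124]) for k in(0,1) for s in (-1,1)])
E
```

```text
[0.53084595 0.26460971 0.22370634] [ 1.79959434e+02 -1.35318795e-02 -1.76649258e+02] 0.007246897192385015
{'extent': [230.4, 152.6, 375.2, 294.7], 'p': 0.86}
[array([315.85249012, 175.51258392]), array([309.08094384, 291.30378861]), array([252.01753391, 232.50254739]), array([372.32717522, 239.23327045])]
```

View pics/w4.png

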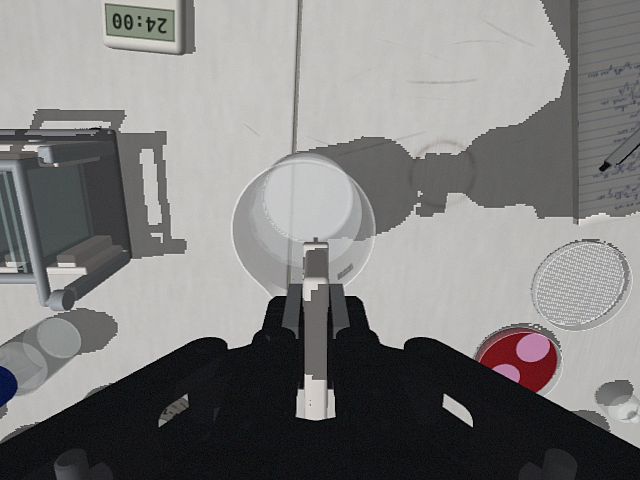

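>>> send_rows --moves '[-0.015, -0.03, -0.47, 0, 0, 0, 1, -0.015, -0.03, -0.47, 0, 0, 0, 1, -0.015, -0.03, -0.47, 0, 0, 0, 1, -0.015, -0.03, -0.47, 0, 0, 0, 1, -0.015, -0.03, -0.47, 0, 0, 0, 1, -0.015, -0.03, -0.47, 0, 0, 0, 1, -0.015, -0.03, -0.47, 0, 0, 0, 1, -0.015, -0.03, -0.47, 0, 0, 0, 1]'

```text
time: 13.8
ee_pos: [0.528, 0.2556, 0.1292]
tcp_rot: [180.0, -0.0, -176.7]
wrist_force: [-0.1, 0.1, -0.4]
opening: 0.0071
grasp_force: 36.9
```

>>> send_rows --moves '[0, 0, 0, 0, 0, 0, 1, 0, 0, 0, 0, 0, 0, 0.5, 0, 0, 0, 0, 0, 0, 0.5, 0, 0, 0, 0, 0, 0, 0.5, 0, 0, 0, 0, 0, 0, 0.5, 0, 0, 0.4, 0, 0, 0, 0.5, 0, 0, 0.8, 0, 0, 0, 0.5, 0, 0, 0.8, 0, 0, 0, 0.5]'

```text
time: 14.8
ee_pos: [0.5281, 0.2556, 0.1813]
tcp_rot: [180.0, 0.0, -176.7]
wrist_force: [0.2, 0.5, 0.1]
opening: 0.0214
grasp_force: 0.0
```

>>> send_rows --moves '[0, 0, 0.8, 0, 0, 0, 0.5, -0.1, -0.7, 0.8, 0, 0, 0, 0.5, -0.1, -0.7, 0.5, 0, 0, 0, 0.5, -0.1, -0.7, 0, 0, 0, 0, 0.5, -0.1, -0.7, 0, 0, 0, 0, 0.5]'

```text
time: 15.42
ee_pos: [0.5177, 0.184, 0.232]
tcp_rot: [-180.0, -0.0, -176.7]
wrist_force: [-1.0, 0.4, -0.6]
opening: 0.0216
grasp_force: 0.0
```

```bash
python3 - <<'E'
from h import *
d=snap('wrist','w5.png'); o=bot.get_obs(); print(o['ee_pos'],o['tcp_rot'],o['q'])
s=snap('scene'); i=np.hstack([d['color'][100:420,:440], cv2.resize(s['color'][170:330,180:340],(320,320))])
cv2.imwrite('pics/w5c.png',i[:,:,::-1])
E
```

```text
[0.51744972 0.18248064 0.23210036] [-1.79941704e+02 -5.57022761e-02 -1.76792919e+02] [ 1.94463755e+01  4.88716064e+00  1.00710542e+01  9.52536758e+01
 -4.03927162e-02  1.62392910e+01]
```

View pics/w5c.png

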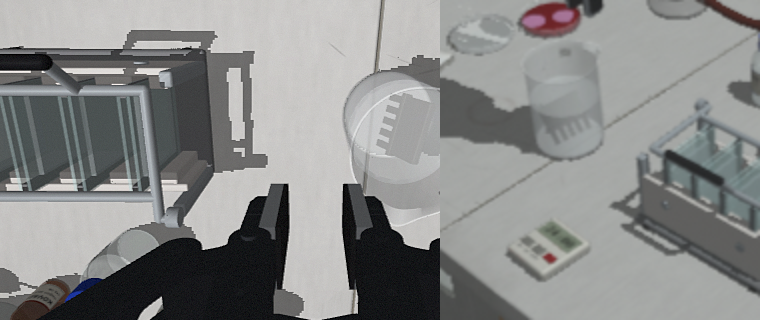

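>>> send_rows --moves '[-0.12, -0.66, -0.1, 0, 0, -0.873, 0.3, -0.12, -0.66, -0.1, 0, 0, -0.873, 0.3, -0.12, -0.66, -0.1, 0, 0, -0.873, 0.3, -0.12, -0.66, -0.1, 0, 0, -0.873, 0.3, -0.12, -0.66, -0.1, 0, 0, -0.873, 0.3, -0.12, -0.66, -0.1, 0, 0, -0.873, 0.3]'

```text
time: 16.27
ee_pos: [0.4997, 0.0861, 0.2168]
tcp_rot: [-180.0, -0.0, 138.0]
wrist_force: [0.2, 0.1, 0.2]
opening: 0.0299
grasp_force: 0.0
```

>>> send_rows --moves '[-0.12, -0.66, -0.1, 0, 0, -0.873, 0.3, -0.12, -0.66, -0.1, 0, 0, -0.873, 0.3, -0.12, -0.66, -0.1, 0, 0, -0.873, 0.3, -0.12, -0.66, -0.1, 0, 0, -0.873, 0.3, -0.12, -0.66, -0.1, 0, 0, -0.873, 0.3, -0.12, -0.66, -0.1, 0, 0, -0.873, 0.3, 0, 0, 0, 0, 0, 0, 0.3]'

```text
time: 17.15
ee_pos: [0.4817, -0.013, 0.2019]
tcp_rot: [-179.9, -0.0, 93.2]
wrist_force: [-0.0, 0.2, -0.1]
opening: 0.0301
grasp_force: 0.0
```

```bash
python3 - <<'E'
from h import *
d=snap('wrist','w6.png'); o=bot.get_obs(); print(o['time'],o['ee_pos'],o['tcp_rot'],o['q'])
for r in bot.landmark_of('wrist','frame_handle')[:2]: print(r,atz(d,r['pixel'],.1365))
hsv=d['color'].max(2)
print(proj(d,[.4816,-.0161,.1365]))
# dark blob near the handle
p=proj(d,[.4816,-.0161,.1365]).astype(int)
n,l,st,ce=cv2.connectedComponentsWithStats((hsv<35).astype(np.uint8))
for k in range(1,n):
  if st[k,4]>300: print(st[k],ce[k],atz(d,ce[k],.1365))
E
```

```text
17.2 [ 0.48189052 -0.01247693  0.20209631] [-1.79964798e+02 -1.60700250e-02  9.33397141e+01] [-1.49086466e+00 -4.78537931e+00 -2.94301890e+00  9.18787906e+01
  1.30485951e-02  8.51694121e+01]
{'pixel': [316.2, 263.1], 'p': 0.81} [ 0.48256049 -0.01786381  0.1365    ]
[314.68078318 260.07186597]
[ 306  192   17  136 1634] [313.7123623  257.25764994] [ 0.48096075 -0.01445378  0.1365    ]
[    0   285   640   195 59824] [318.74528617 416.21986159] [ 0.49014009 -0.12153849  0.1365    ]
[625 322  15  28 305] [633.30163934 334.90491803] [ 0.67452091 -0.05263824  0.1365    ]
```

>>> send_rows --moves '[0, -0.018, -0.41, 0, 0, 0, 0.3, 0, -0.018, -0.41, 0, 0, 0, 0.3, 0, -0.018, -0.41, 0, 0, 0, 0.3, 0, -0.018, -0.41, 0, 0, 0, 0.3, 0, -0.018, -0.41, 0, 0, 0, 0.3, 0, -0.018, -0.41, 0, 0, 0, 0.3, 0, -0.018, -0.41, 0, 0, 0, 0.3, 0, -0.018, -0.41, 0, 0, 0, 0.3]' --squeeze 30

```text
time: 18.25
ee_pos: [0.4821, -0.016, 0.1199]
tcp_rot: [180.0, -0.0, 93.3]
wrist_force: [0.4, -0.2, -0.2]
opening: 0.0302
grasp_force: 0.0
```

>>> send_rows --moves '[0, 0, 0, 0, 0, 0, 1, 0, 0, 0, 0, 0, 0, 1, 0, 0, 0, 0, 0, 0, 1, 0, 0, 0, 0, 0, 0, 1]'

```text
time: 18.75
ee_pos: [0.4812, -0.016, 0.1205]
tcp_rot: [-179.9, 0.0, 93.2]
wrist_force: [-5.5, -0.6, -0.5]
opening: 0.0088
grasp_force: 29.5
```

```bash
python3 - <<'E'
import numpy as np
a0=np.arctan2(.03,.12);r=.1237;c,s=np.cos(np.radians(3.3)),np.sin(np.radians(3.3))
P=lambda th:np.array([-r*np.cos(a0+th)*c,-r*np.cos(a0+th)*s,r*np.sin(a0+th)])
T=np.linspace(0,2.02,17)
print(np.round([(P(b)-P(a))/.025 for a,b in zip(T,T[1:])],3).tolist())
E
```

```text
[[0.189, 0.011, 0.595], [0.262, 0.015, 0.566], [0.331, 0.019, 0.529], [0.395, 0.023, 0.483], [0.453, 0.026, 0.429], [0.503, 0.029, 0.369], [0.545, 0.031, 0.302], [0.579, 0.033, 0.231], [0.603, 0.035, 0.156], [0.618, 0.036, 0.079], [0.623, 0.036, 0.0], [0.618, 0.036, -0.078], [0.604, 0.035, -0.156], [0.579, 0.033, -0.231], [0.545, 0.031, -0.302], [0.503, 0.029, -0.368]]
```

>>> send_rows --moves '[0.189, 0.011, 0.595, 0, 0, 0, 1, 0.262, 0.015, 0.566, 0, 0, 0, 1, 0.331, 0.019, 0.529, 0, 0, 0, 1, 0.395, 0.023, 0.483, 0, 0, 0, 1, 0.453, 0.026, 0.429, 0, 0, 0, 1, 0.503, 0.029, 0.369, 0, 0, 0, 1, 0.545, 0.031, 0.302, 0, 0, 0, 1, 0.579, 0.033, 0.231, 0, 0, 0, 1]'

```text
time: 19.75
ee_pos: [0.5636, -0.0116, 0.2099]
tcp_rot: [179.9, 0.0, 93.2]
wrist_force: [-2.7, -1.4, -0.5]
opening: 0.0087
grasp_force: 29.9
```

>>> send_rows --moves '[0.603, 0.035, 0.156, 0, 0, 0, 1, 0.618, 0.036, 0.079, 0, 0, 0, 1, 0.623, 0.036, 0, 0, 0, 0, 1, 0.618, 0.036, -0.078, 0, 0, 0, 1, 0.604, 0.035, -0.156, 0, 0, 0, 1, 0.579, 0.033, -0.231, 0, 0, 0, 1, 0.545, 0.031, -0.302, 0, 0, 0, 1, 0.503, 0.029, -0.368, 0, 0, 0, 1]'

```text
time: 20.75
ee_pos: [0.6794, -0.0048, 0.1863]
tcp_rot: [-179.8, 0.0, 93.2]
wrist_force: [-69.1, -5.7, 67.2]
opening: 0.0084
grasp_force: 41.5
```

```bash
python3 - <<'E'
from h import *
o=bot.get_obs(); print(o['ee_pos'],o['wrist_force'],o['opening'],o['grasp_force'],o['q'])
d=snap('scene'); e=snap('side')
cv2.imwrite('pics/s7.png',np.hstack([cv2.resize(d['color'][130:430,230:500],(400,444)),cv2.resize(e['color'][130:430,200:470],(400,444))])[:,:,::-1])
for r in bot.landmark_of('scene','carrier')[:1]: print(r,atz(d,r['pixel'],0))
E
```

```text
[ 0.67938156 -0.00483331  0.18632085] [-69.12185053  -5.70787344  67.16843912] 0.008446846378240948 41.50338225066662 [-3.93624647e-01  2.32049519e+01  2.69049023e+01  9.39026423e+01
 -3.33414911e-02  8.63684844e+01]
{'pixel': [423.5, 355.4], 'p': 0.66} [ 0.51755563 -0.30578261  0.        ]
```

View pics/s7.png

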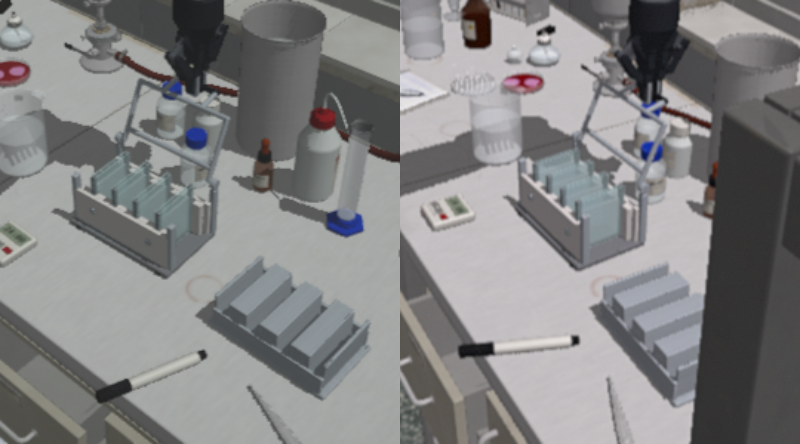

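>>> send_rows --moves '[-0.08, 0, 0.1, 0, 0, 0, 1, 0, 0, 0, 0, 0, 0, 1, 0, 0, 0, 0, 0, 0, 0.4, 0, 0, 0, 0, 0, 0, 0.4, 0, 0, 0, 0, 0, 0, 0.4]'

```text
time: 21.52
ee_pos: [0.6792, -0.0043, 0.1883]
tcp_rot: [180.0, -0.0, 93.3]
wrist_force: [0.1, -1.0, 1.1]
opening: 0.0257
grasp_force: 0.0
```

>>> send_rows --moves '[0, 0, 0.5, 0, 0, 0, 0.4, 0, 0, 0.8, 0, 0, 0, 0.4, 0, 0, 0.8, 0, 0, 0, 0.4]'

```text
time: 21.9
ee_pos: [0.6789, -0.0045, 0.2424]
tcp_rot: [179.9, -0.0, 93.3]
wrist_force: [0.1, -0.6, 0.3]
opening: 0.0256
grasp_force: 0.0
```

```bash
python3 - <<'E'
from h import *
o=bot.get_obs(); print(o['time'],o['ee_pos'],o['wrist_force'],o['opening'],o['grasp_force'],o['q'])
for c in('scene','side'):
  d=snap(c)
  for r in bot.landmark_of(c,'frame_handle')[:1]: print(r,proj(d,[.6793,-.0048,.2035]))
  for r in bot.landmark_of(c,'cassette1_mid')[:5]: print(r)
E
```

```text
21.9 [ 0.67887149 -0.00447049  0.24236944] [ 0.05030461 -0.60306466  0.29201932] 0.025577398282024204 0.0 [-3.79431188e-01  2.45858729e+01  3.50422616e+01  1.00393920e+02
  5.08284425e-03  8.63644179e+01]
{'pixel': [360.0, 189.6], 'p': 0.59} [363.14819772 185.01854465]
{'pixel': [305.4, 256.1], 'p': 0.78}
{'pixel': [358.7, 189.7], 'p': 0.16}
{'pixel': [370.7, 190.9], 'p': 0.84} [368.28986461 192.21540005]
{'pixel': [304.5, 246.0], 'p': 0.7}
```

>>> send_rows --moves '[-0.5, -0.3, 0.3, 0, 0, 0.873, 0.3, -0.5, -0.6, 0.3, 0, 0, 0.873, 0.3, -0.5, -0.65, 0.3, 0, 0, 0.873, 0.3, -0.5, -0.65, 0.3, 0, 0, 0.873, 0.3, -0.5, -0.65, 0.3, 0, 0, 0.873, 0.3, -0.5, -0.65, 0.3, 0, 0, 0.873, 0.3]'

```text
time: 22.95
ee_pos: [0.6031, -0.0925, 0.285]
tcp_rot: [-180.0, -0.1, 138.5]
wrist_force: [0.0, 0.6, 0.4]
opening: 0.0296
grasp_force: 0.0
```

>>> send_rows --moves '[-0.5, -0.65, 0.2, 0, 0, 0.873, 0.3, -0.5, -0.65, 0.2, 0, 0, 0.873, 0.3, -0.5, -0.65, 0.2, 0, 0, 0.873, 0.3, -0.5, -0.65, 0, 0, 0, 0.873, 0.3, -0.5, -0.65, 0, 0, 0, 0.873, 0.3, -0.5, -0.65, 0, 0, 0, 0.873, 0.3, 0, 0, 0, 0, 0, 0, 0.3]'

```text
time: 23.82
ee_pos: [0.5281, -0.1902, 0.3001]
tcp_rot: [180.0, -0.0, -176.8]
wrist_force: [0.2, -0.1, 0.6]
opening: 0.03
grasp_force: 0.0
```

```bash
python3 a.py 8 wrist | grep -v -e timer -e bottle -e beaker
```

```text
wrist [ 0.4583 -0.1932  0.4424]
frame_hinge 0.92 [499. 293.] [ 0.6007 -0.0128]
frame_handle 0.37 [615.  59.] [0.4011 0.0209]
carrier 0.59 [209. 174.] [ 0.5192 -0.3101]
cassette1_mid 0.8 [545. 224.] [0.5442 0.0477]
24.325 [ 0.529  -0.1893  0.3005] [ 179.9985   -0.0073 -176.7087] [-19.6901   8.9612  22.3059 103.352   -0.0015 -22.9814]
```

View pics/wrist8.png

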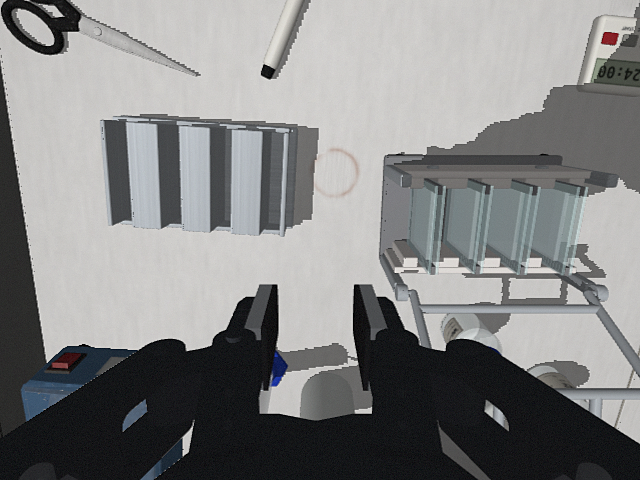

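```bash
cat >> h.py <<'E'
def rect(d,fn,x0,x1,y0,y1,z,s=3000):
    # rows: +x downward, cols: +y to the right
    w,h=int((y1-y0)*s),int((x1-x0)*s)
    src=np.float32([proj(d,[x,y,z]) for x,y in((x0,y0),(x0,y1),(x1,y1),(x1,y0))])
    M=cv2.getPerspectiveTransform(src,np.float32([[0,0],[w,0],[w,h],[0,h]]))
    i=cv2.warpPerspective(d['color'],M,(w,h),flags=cv2.INTER_CUBIC)
    if fn: cv2.imwrite('pics/'+fn,i[:,:,::-1])
    return i
E
python3 - <<'E'
from h import *
d=snap('wrist'); rect(d,'r9.png',.44,.62,-.43,-.18,.06)
s=snap('scene'); 
for r in bot.landmark_of('wrist','carrier'): print(r['p'],atz(d,r['pixel'],0))
E
```

```text
0.57 [ 0.51592096 -0.30790581  0.        ]
```

View pics/r9.png

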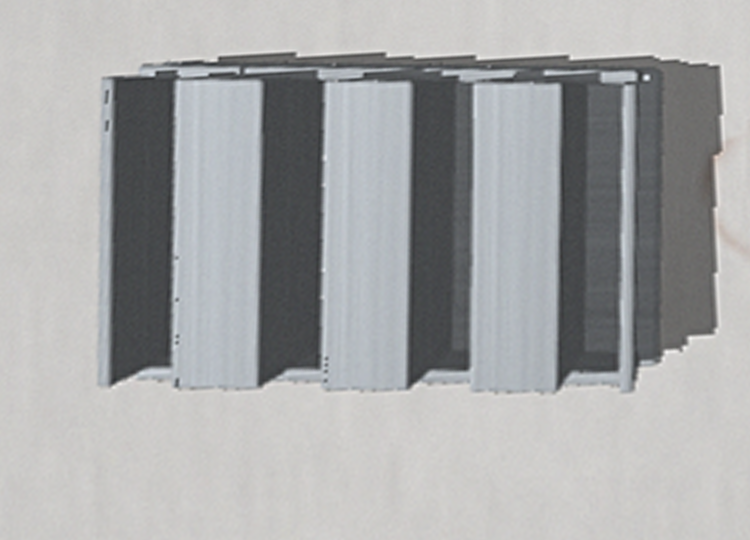

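>>> send_rows --moves '[0.113, 0.765, -0.8, 0, 0, 0, 0.3, 0.113, 0.765, -0.8, 0, 0, 0, 0.3, 0.113, 0.765, -0.8, 0, 0, 0, 0.3, 0.113, 0.765, -0.8, 0, 0, 0, 0.3, 0.113, 0.765, -0.8, 0, 0, 0, 0.3, 0.113, 0.765, -0.8, 0, 0, 0, 0.3, 0, 0, -0.8, 0, 0, 0, 0.3, 0, 0, 0, 0, 0, 0, 0.3]'

```text
time: 25.48
ee_pos: [0.545, -0.0745, 0.1593]
tcp_rot: [180.0, -0.1, -176.7]
wrist_force: [0.2, -0.2, 0.7]
opening: 0.0297
grasp_force: 0.0
```

```bash
python3 - <<'E'
from h import *
d=snap('wrist'); o=bot.get_obs(); print(o['ee_pos'],o['tcp_rot'],o['opening'])
i=rect(d,None,.45,.60,-.12,.08,.1,3000)
a=np.radians(3.3);c,s=np.cos(a),np.sin(a)
for k in(-.063,-.021,.021,.063):
  for X in(-.03,0,.03):
    x=.5435+c*X-s*k;y=-.0125+s*X+c*k
    cv2.circle(i,(int((y+.12)*3000),int((x-.45)*3000)),3,(255,0,0),-1)
cv2.imwrite('pics/r10.png',i[:,:,::-1])
E
```

```text
[ 0.54551273 -0.0747683   0.16057086] [ 1.79992693e+02 -4.57355029e-02 -1.76713222e+02] 0.029960516217607206
```

View pics/r10.png

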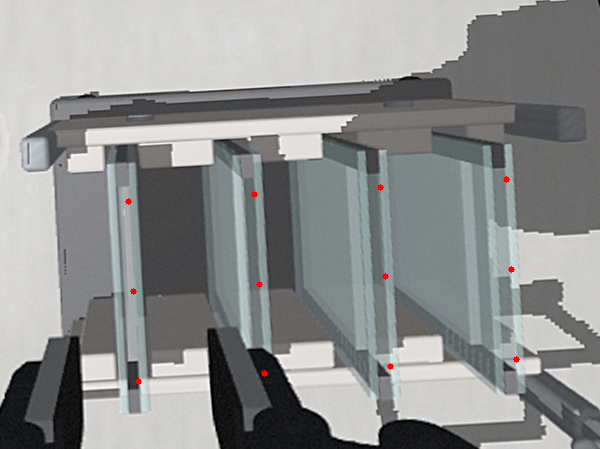

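>>> send_rows --moves '[-0.013, -0.005, -0.458, 0, 0, 0, 0.3, -0.013, -0.005, -0.458, 0, 0, 0, 0.3, -0.013, -0.005, -0.458, 0, 0, 0, 0.3, -0.013, -0.005, -0.458, 0, 0, 0, 0.3, -0.013, -0.005, -0.458, 0, 0, 0, 0.3, -0.013, -0.005, -0.458, 0, 0, 0, 0.3, -0.013, -0.005, -0.458, 0, 0, 0, 0.3, -0.013, -0.005, -0.458, 0, 0, 0, 0.3]' --squeeze 40

```text
time: 26.52
ee_pos: [0.5431, -0.0758, 0.0683]
tcp_rot: [-180.0, 0.0, -176.7]
wrist_force: [0.6, -0.5, -0.9]
opening: 0.03
grasp_force: 0.0
```

>>> send_rows --moves '[0, 0, 0, 0, 0, 0, 1, 0, 0, 0, 0, 0, 0, 1, 0, 0, 0, 0, 0, 0, 1, 0, 0, 0, 0, 0, 0, 1, 0, 0, 0, 0, 0, 0, 1]'

```text
time: 27.15
ee_pos: [0.5429, -0.0768, 0.0688]
tcp_rot: [-179.9, -0.1, -176.8]
wrist_force: [0.9, -5.8, -5.3]
opening: 0.0092
grasp_force: 42.0
```

>>> send_rows --moves '[0, 0, 0.2, 0, 0, 0, 1, 0, 0, 0.4, 0, 0, 0, 1, 0, 0, 0.5, 0, 0, 0, 1, 0, 0, 0.6, 0, 0, 0, 1, 0, 0, 0.6, 0, 0, 0, 1, 0, 0, 0.6, 0, 0, 0, 1, 0, 0, 0.6, 0, 0, 0, 1, 0, 0, 0.6, 0, 0, 0, 1]'

```text
time: 28.15
ee_pos: [0.5432, -0.0755, 0.1728]
tcp_rot: [180.0, 0.0, -176.7]
wrist_force: [-0.1, -1.1, -1.6]
opening: 0.0096
grasp_force: 42.4
```

>>> send_rows --moves '[0, 0, 0.6, 0, 0, 0, 1, 0, 0, 0.4, 0, 0, 0, 1, -0.08, -0.6, 0.1, 0, 0, -0.046, 1, -0.08, -0.6, 0, 0, 0, -0.046, 1, -0.08, -0.6, 0, 0, 0, -0.046, 1, -0.08, -0.6, 0, 0, 0, -0.046, 1, -0.08, -0.6, 0, 0, 0, -0.046, 1, -0.08, -0.6, 0, 0, 0, -0.046, 1]'

```text
time: 29.15
ee_pos: [0.531, -0.1669, 0.199]
tcp_rot: [-180.0, -0.0, -179.1]
wrist_force: [0.6, 0.4, -0.4]
opening: 0.009
grasp_force: 42.4
```

```bash
cat > c.py <<'E'
from h import *
o=bot.get_obs(); print(o['time'],o['ee_pos'],o['tcp_rot'],o['opening'])
# carrier check: landmark in wrist + scene + side
for c in('wrist','scene','side'):
  d=snap(c)
  for r in bot.landmark_of(c,'carrier')[:1]: print(c,round(r['p'],2),np.round(r['pixel']),np.round(atz(d,r['pixel'],0),4))
  for r in bot.trace(c,'carrier')[:1]: print(r['extent'],r['region'].sum())
E
python3 c.py
```

```text
29.15 [ 0.53096936 -0.16692911  0.19897029] [-1.79998660e+02 -2.79185735e-03 -1.79123582e+02] 0.008972148314215195
wrist 0.61 [157. 191.] [ 0.5206 -0.3054  0.    ]
[0.0, 117.5, 265.2, 271.3] 37249
scene 0.82 [424. 355.] [ 0.5197 -0.305   0.    ]
[371.8, 301.8, 480.6, 398.4] 5856
side 0.96 [388. 362.] [ 0.5326 -0.3108  0.    ]
[333.5, 307.7, 405.7, 405.6] 4471
```

>>> send_rows --moves '[-0.044, -0.72, 0, 0, 0, -0.015, 1, -0.044, -0.72, 0, 0, 0, -0.015, 1, -0.044, -0.72, 0, 0, 0, -0.015, 1, -0.044, -0.72, 0, 0, 0, -0.015, 1, -0.044, -0.72, 0, 0, 0, -0.015, 1, -0.044, -0.72, 0, 0, 0, -0.015, 1, -0.044, -0.72, 0, 0, 0, -0.015, 1, -0.044, -0.72, 0, 0, 0, -0.015, 1]'

```text
time: 30.6
ee_pos: [0.5223, -0.311, 0.199]
tcp_rot: [180.0, -0.0, 179.9]
wrist_force: [-0.6, 0.3, -0.9]
opening: 0.0096
grasp_force: 42.4
```

>>> send_rows --moves '[-0.044, -0.72, 0, 0, 0, -0.015, 1, -0.044, -0.72, 0, 0, 0, -0.015, 1, -0.044, -0.72, 0, 0, 0, -0.015, 1, -0.044, -0.6, 0, 0, 0, -0.015, 1, 0, 0, 0, 0, 0, 0, 1]'

```text
time: 31.22
ee_pos: [0.5177, -0.3798, 0.1987]
tcp_rot: [180.0, -0.0, 179.3]
wrist_force: [1.3, -0.1, -1.0]
opening: 0.0093
grasp_force: 42.5
```

```bash
python3 - <<'E'
from h import *
o=bot.get_obs(); print(o['time'],o['ee_pos'],o['tcp_rot'],o['opening'])
d=snap('wrist'); i=rect(d,None,.44,.62,-.43,-.18,.06)
for y in (-.3827,-.3327,-.283,-.233): cv2.line(i,(int((y+.43)*3000),0),(int((y+.43)*3000),540),(255,0,0),1)
cv2.imwrite('pics/r11.png',i[:,:,::-1])
E
```

```text
31.225 [ 0.51773723 -0.37982962  0.1986674 ] [ 1.79985153e+02 -2.07598485e-02  1.79295001e+02] 0.009260668324001945
```

View pics/r11.png

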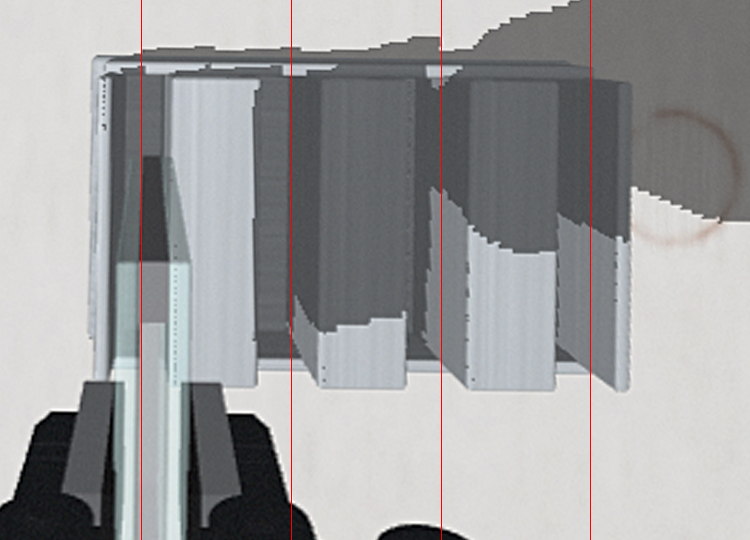

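>>> send_rows --moves '[0, -0.07, -0.5, 0, 0, 0, 1, 0, -0.07, -0.6, 0, 0, 0, 1, 0, 0, -0.6, 0, 0, 0, 1, 0, 0, -0.6, 0, 0, 0, 1, 0, 0, -0.6, 0, 0, 0, 1, 0, 0, -0.6, 0, 0, 0, 1, 0, 0, -0.6, 0, 0, 0, 1, 0, 0, -0.55, 0, 0, 0, 1]'

```text
time: 32.28
ee_pos: [0.5179, -0.3823, 0.0817]
tcp_rot: [180.0, -0.0, 179.4]
wrist_force: [0.0, 0.2, -0.9]
opening: 0.0092
grasp_force: 42.6
```

>>> send_rows --moves '[0, 0, -0.25, 0, 0, 0, 1, 0, 0, -0.2, 0, 0, 0, 1, 0, 0, -0.12, 0, 0, 0, 1, 0, 0, 0, 0, 0, 0, 1]'

```text
time: 32.78
ee_pos: [0.518, -0.3823, 0.0686]
tcp_rot: [-180.0, 0.0, 179.4]
wrist_force: [0.2, 0.8, -1.4]
opening: 0.0094
grasp_force: 42.5
```

>>> send_rows --moves '[0, 0, -0.06, 0, 0, 0, 1, 0, 0, 0, 0, 0, 0, 0.3, 0, 0, 0, 0, 0, 0, 0.3, 0, 0, 0, 0, 0, 0, 0.3, 0, 0, 0.5, 0, 0, 0, 0.3, 0, 0, 1, 0, 0, 0, 0.3, 0, 0, 1, 0, 0, 0, 0.3, 0, 0, 1, 0, 0, 0, 0.3]'

```text
time: 33.78
ee_pos: [0.5181, -0.3823, 0.1565]
tcp_rot: [-180.0, 0.0, 179.4]
wrist_force: [-0.4, 0.8, -0.2]
opening: 0.0303
grasp_force: 0.0
```

>>> send_rows --moves '[0.057, 0.87, 0.3, 0, 0, 0.0284, 0.3, 0.057, 0.87, 0, 0, 0, 0.0284, 0.3, 0.057, 0.87, 0, 0, 0, 0.0284, 0.3, 0.057, 0.87, 0, 0, 0, 0.0284, 0.3, 0.057, 0.87, 0, 0, 0, 0.0284, 0.3, 0.057, 0.87, 0, 0, 0, 0.0284, 0.3, 0.057, 0.87, 0, 0, 0, 0.0284, 0.3, 0.057, 0.87, 0, 0, 0, 0.0284, 0.3]'

```text
time: 34.78
ee_pos: [0.5295, -0.2068, 0.162]
tcp_rot: [-180.0, 0.0, -178.7]
wrist_force: [0.4, 0.2, 0.1]
opening: 0.0299
grasp_force: 0.0
```

>>> send_rows --moves '[0.057, 0.87, 0, 0, 0, 0.0284, 0.3, 0.057, 0.87, 0, 0, 0, 0.0284, 0.3, 0.057, 0.87, 0, 0, 0, 0.0284, 0.3, 0.057, 0.87, 0, 0, 0, 0.0284, 0.3, 0.057, 0.87, 0, 0, 0, 0.0284, 0.3, 0.057, 0.87, 0, 0, 0, 0.0284, 0.3, 0.057, 0.87, 0, 0, 0, 0.0284, 0.3, 0.057, 0.87, 0, 0, 0, 0.0284, 0.3]'

```text
time: 35.78
ee_pos: [0.5407, -0.0329, 0.1621]
tcp_rot: [180.0, 0.0, -176.7]
wrist_force: [-0.0, 0.2, -0.0]
opening: 0.0299
grasp_force: 0.0
```

```bash
python3 c.py; python3 - <<'E'
from h import *
for c in('scene','side'):
  for r in bot.landmark_of(c,'cassette1_mid')[:5]: print(c,r, atz(snap(c),r['pixel'],.055))
E
```

```text
35.775 [ 0.54067739 -0.03287365  0.1620642 ] [ 1.79999694e+02  5.09789320e-03 -1.76708577e+02] 0.029862364306263278
wrist 0.24 [309. 239.] [ 0.5613 -0.0357  0.    ]
[0.0, 137.0, 79.0, 309.1] 11316
scene 0.92 [438. 351.] [ 0.5455 -0.3211  0.    ]
[385.3, 296.1, 492.0, 393.2] 5420
side 0.76 [400. 360.] [ 0.5553 -0.3202  0.    ]
[354.2, 305.2, 409.4, 396.0] 3069
scene {'pixel': [305.4, 256.4], 'p': 0.7} [0.53545452 0.04493432 0.055     ]
scene {'pixel': [318.7, 265.0], 'p': 0.59} [0.53396228 0.00110166 0.055     ]
scene {'pixel': [473.6, 350.6], 'p': 0.43} [ 0.55059129 -0.39341633  0.055     ]
scene {'pixel': [362.1, 251.4], 'p': 0.22} [ 0.6369094  -0.04183574  0.055     ]
side {'pixel': [305.1, 248.3], 'p': 0.63} [0.54854522 0.06252461 0.055     ]
```

>>> send_rows --moves '[0, -0.008, -0.465, 0, 0, 0, 0.3, 0, -0.008, -0.465, 0, 0, 0, 0.3, 0, -0.008, -0.465, 0, 0, 0, 0.3, 0, -0.008, -0.465, 0, 0, 0, 0.3, 0, -0.008, -0.465, 0, 0, 0, 0.3, 0, -0.008, -0.465, 0, 0, 0, 0.3, 0, -0.008, -0.465, 0, 0, 0, 0.3, 0, -0.008, -0.465, 0, 0, 0, 0.3]'

```text
time: 37.58
ee_pos: [0.5408, -0.0359, 0.0683]
tcp_rot: [180.0, 0.0, -176.7]
wrist_force: [-0.1, 0.4, -0.9]
opening: 0.03
grasp_force: 0.0
```

>>> send_rows --moves '[0, 0, 0, 0, 0, 0, 1, 0, 0, 0, 0, 0, 0, 1, 0, 0, 0, 0, 0, 0, 1, 0, 0, 0, 0, 0, 0, 1, 0, 0, 0, 0, 0, 0, 1]'

```text
time: 38.2
ee_pos: [0.5408, -0.0359, 0.0691]
tcp_rot: [-180.0, 0.0, -176.7]
wrist_force: [1.0, -0.1, -1.1]
opening: 0.0097
grasp_force: 42.2
```

>>> send_rows --moves '[0, 0, 0.2, 0, 0, 0, 1, 0, 0, 0.4, 0, 0, 0, 1, 0, 0, 0.5, 0, 0, 0, 1, 0, 0, 0.6, 0, 0, 0, 1, 0, 0, 0.6, 0, 0, 0, 1, 0, 0, 0.6, 0, 0, 0, 1, 0, 0, 0.6, 0, 0, 0, 1, 0, 0, 0.6, 0, 0, 0, 1]'

```text
time: 39.2
ee_pos: [0.5408, -0.0359, 0.1726]
tcp_rot: [-180.0, 0.0, -176.7]
wrist_force: [-0.6, -0.6, -2.1]
opening: 0.0097
grasp_force: 42.2
```

>>> send_rows --moves '[0, 0, 0.6, 0, 0, 0, 1, 0, -0.2, 0.6, 0, 0, 0, 1, 0, -0.8, 0.6, 0, 0, -0.04, 1, 0, -0.8, 0.5, 0, 0, -0.04, 1, 0, -0.8, 0.5, 0, 0, -0.04, 1, 0, -0.8, 0.5, 0, 0, -0.04, 1, 0, -0.8, 0.5, 0, 0, -0.04, 1, 0, -0.8, 0.5, 0, 0, -0.04, 1]'

```text
time: 40.2
ee_pos: [0.5406, -0.1623, 0.2797]
tcp_rot: [-180.0, -0.0, -178.8]
wrist_force: [-0.2, -0.6, -2.3]
opening: 0.0091
grasp_force: 42.1
```

```bash
python3 c.py; python3 - <<'E'
from h import *
d=snap('wrist'); i=rect(d,'car2.png',.46,.66,-.46,-.19,.06)
g=cv2.cvtColor(i,cv2.COLOR_RGB2GRAY).astype(float)
np.save('g2.npy',g)
E
```

```text
40.2 [ 0.54055217 -0.16232808  0.27969127] [-1.79999524e+02 -9.81272461e-03 -1.78837865e+02] 0.0091321649489049
wrist 0.68 [171. 196.] [ 0.5495 -0.3191  0.    ]
[50.4, 136.9, 260.6, 265.0] 20748
scene 0.83 [439. 349.] [ 0.5541 -0.3195  0.    ]
[385.3, 296.6, 492.3, 393.9] 5514
side 0.89 [401. 362.] [ 0.553  -0.3253  0.    ]
[352.6, 305.2, 406.7, 396.9] 3065
```

```bash
cat > ecc.py <<'E'
from h import *
import sys
def carrier(img_rect, x0,y0, init, ref=None, mc=(160,635)):
    """reference r9.png: x0=.44,y0=-.43, slots known. returns 2x3 map ref px->new px"""
    r=cv2.imread('pics/r9.png',0); g=cv2.cvtColor(img_rect,cv2.COLOR_RGB2GRAY)
    m=np.zeros(r.shape,np.uint8); m[70:395,mc[0]:mc[1]]=255
    best=None
    for a in np.radians(np.arange(-12,13,3)):
        c,s=np.cos(a),np.sin(a); ctr=np.array([366.,233.])
        A=np.array([[c,-s],[s,c]]); t=np.array(init)-A@ctr
        W=np.float32(np.c_[A,t])
        try: cc,W=cv2.findTransformECC(r,g,W,cv2.MOTION_EUCLIDEAN,(3,200,1e-6),m,9)
        except cv2.error: continue
        if best is None or cc>best[0]: best=(cc,W)
    return best
if __name__=='__main__':
    x0,y0=.46,-.45
    d=snap('wrist'); i=rect(d,None,x0,.65,y0,-.19,.06)
    cx,cy=map(float,sys.argv[1:3])   # guess of carrier centre
    cc,W=carrier(i,x0,y0,[(cy-y0)*3000,(cx-x0)*3000],mc=tuple(map(int,sys.argv[4:6])) if len(sys.argv)>4 else (160,635))
    th=np.degrees(np.arctan2(W[1,0],W[0,0])); print('ecc',cc,'img rot',th)
    f=lambda p:W[:,:2]@np.array(p)+W[:,2]
    for n,c in enumerate((141,291.5,440.5,590.5)):
        p=f((c,233)); print('slot',n+1,np.round([x0+p[1]/3000,y0+p[0]/3000],4))
    for c in (173.5,260,324,409,473,558.5,624):
        a,b=f((c+1.7,80)),f((c-1.7,388)); cv2.line(i,tuple(int(v) for v in a),tuple(int(v) for v in b),(255,0,0),1)
    cv2.imwrite('pics/'+sys.argv[3],i[:,:,::-1])
E
python3 ecc.py .549 -.3195 car3.png
```

```text
Traceback (most recent call last):
  File "ecc.py", line 20, in <module>
    cc,W=carrier(i,x0,y0,[(cy-y0)*3000,(cx-x0)*3000],mc=tuple(map(int,sys.argv[4:6])) if len(sys.argv)>4 else (160,635))
    ^^^^
TypeError: cannot unpack non-iterable NoneType object
```

```bash
python3 - <<'E'
s=open('ecc.py').read()
s=s.replace("W=np.float32(np.c_[A,t])","W=cv2.invertAffineTransform(np.float32(np.c_[A,t]))")
s=s.replace("findTransformECC(r,g,W","findTransformECC(g,r,W").replace("best=(cc,W)","best=(cc,cv2.invertAffineTransform(W))")
s=s.replace("except cv2.error: continue","except cv2.error as e: continue")
open('ecc.py','w').write(s)
E
python3 ecc.py .549 -.3195 car3.png
```

```text
ecc 0.9680353250980286 img rot 1.2330958
slot 1 [ 0.5462 -0.3946]
slot 2 [ 0.5473 -0.3445]
slot 3 [ 0.5484 -0.2948]
slot 4 [ 0.5495 -0.2448]
```

View pics/car3.png

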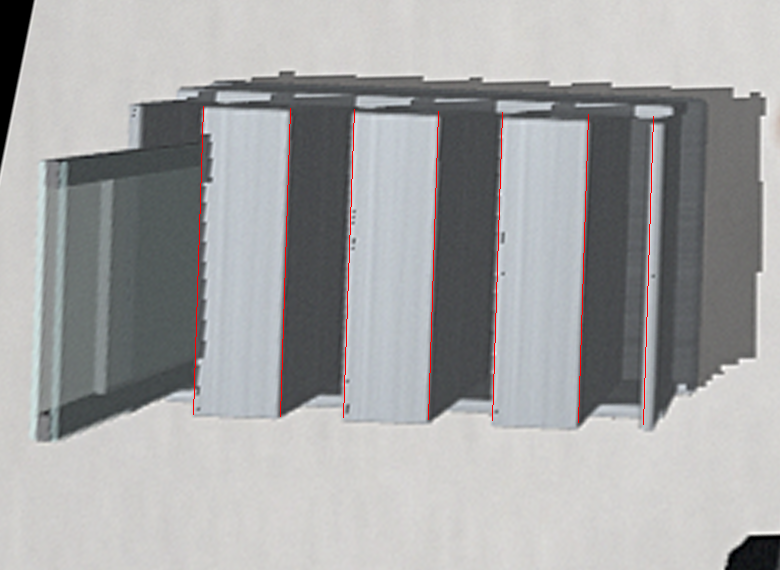

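>>> send_rows --moves '[0.033, -0.912, -0.2, 0, 0, -0.0445, 1, 0.033, -0.912, -0.2, 0, 0, -0.0445, 1, 0.033, -0.912, -0.3, 0, 0, -0.0445, 1, 0.033, -0.912, -0.5, 0, 0, -0.0445, 1, 0.033, -0.912, -0.5, 0, 0, -0.0445, 1, 0.033, -0.912, -0.5, 0, 0, -0.0445, 1, 0.033, -0.912, -0.5, 0, 0, -0.0445, 1, 0.033, -0.912, -0.5, 0, 0, -0.0445, 1]'

```text
time: 41.8
ee_pos: [0.5474, -0.3448, 0.198]
tcp_rot: [180.0, -0.0, 178.1]
wrist_force: [0.2, -0.6, -2.3]
opening: 0.0096
grasp_force: 42.1
```

>>> send_rows --moves '[0, 0, 0, 0, 0, 0, 1]'

```text
time: 41.92
ee_pos: [0.5468, -0.3449, 0.1969]
tcp_rot: [179.9, -0.1, 178.0]
wrist_force: [-0.3, 0.6, -0.8]
opening: 0.0098
grasp_force: 42.2
```

```bash
python3 ecc.py .548 -.3195 car4.png 300 635; python3 c.py
```

```text
ecc 0.5292883001847449 img rot 1.7874453
slot 1 [ 0.5399 -0.3959]
slot 2 [ 0.5415 -0.3458]
slot 3 [ 0.5431 -0.2961]
slot 4 [ 0.5446 -0.2462]
41.975 [ 0.54704998 -0.34402878  0.19802328] [ 1.79949804e+02 -7.11488105e-02  1.78086539e+02] 0.009694312488530496
wrist 0.85 [337. 206.] [ 0.5483 -0.3234  0.    ]
[220.8, 142.9, 471.0, 290.5] 27715
scene 0.62 [438. 351.] [ 0.5473 -0.3203 -0.    ]
[382.9, 295.9, 493.2, 392.2] 5351
side 0.66 [404. 362.] [ 0.5603 -0.3266  0.    ]
[351.9, 306.6, 406.6, 397.2] 2918
```

>>> send_rows --moves '[0, -0.02, -0.5, 0, 0, 0, 1, 0, 0, -0.6, 0, 0, 0, 1, 0, 0, -0.6, 0, 0, 0, 1, 0, 0, -0.6, 0, 0, 0, 1, 0, 0, -0.6, 0, 0, 0, 1, 0, 0, -0.6, 0, 0, 0, 1, 0, 0, -0.6, 0, 0, 0, 1, 0, 0, -0.5, 0, 0, 0, 1]'

```text
time: 43.42
ee_pos: [0.5473, -0.3437, 0.0829]
tcp_rot: [180.0, -0.0, 178.2]
wrist_force: [0.6, -0.2, -1.5]
opening: 0.0093
grasp_force: 42.2
```

>>> send_rows --moves '[0, 0, -0.25, 0, 0, 0, 1, 0, 0, -0.2, 0, 0, 0, 1, 0, 0, -0.15, 0, 0, 0, 1, 0, 0, 0, 0, 0, 0, 1]'

```text
time: 43.92
ee_pos: [0.5475, -0.3441, 0.0691]
tcp_rot: [-180.0, 0.0, 178.1]
wrist_force: [0.4, -1.8, -2.3]
opening: 0.0094
grasp_force: 41.9
```

>>> send_rows --moves '[0, 0, -0.06, 0, 0, 0, 1, 0, 0, 0, 0, 0, 0, 0.3, 0, 0, 0, 0, 0, 0, 0.3, 0, 0, 0, 0, 0, 0, 0.3, 0, 0, 0.5, 0, 0, 0, 0.3, 0, 0, 1, 0, 0, 0, 0.3, 0, 0, 1, 0, 0, 0, 0.3, 0, 0, 1, 0, 0, 0, 0.3]'

```text
time: 44.92
ee_pos: [0.5475, -0.3438, 0.1569]
tcp_rot: [-180.0, 0.0, 178.2]
wrist_force: [0.9, -0.2, -0.7]
opening: 0.0295
grasp_force: 0.0
```

>>> send_rows --moves '[-0.023, 0.88, 0.3, 0, 0, 0.038, 0.3, -0.023, 0.88, 0, 0, 0, 0.038, 0.3, -0.023, 0.88, 0, 0, 0, 0.038, 0.3, -0.023, 0.88, 0, 0, 0, 0.038, 0.3, -0.023, 0.88, 0, 0, 0, 0.038, 0.3, -0.023, 0.88, 0, 0, 0, 0.038, 0.3, -0.023, 0.88, 0, 0, 0, 0.038, 0.3, -0.023, 0.88, 0, 0, 0, 0.038, 0.3]'

```text
time: 45.92
ee_pos: [0.5427, -0.1663, 0.1626]
tcp_rot: [-180.0, 0.0, -179.2]
wrist_force: [0.2, 0.3, 0.1]
opening: 0.0298
grasp_force: 0.0
```

>>> send_rows --moves '[-0.023, 0.88, 0, 0, 0, 0.038, 0.3, -0.023, 0.88, 0, 0, 0, 0.038, 0.3, -0.023, 0.88, 0, 0, 0, 0.038, 0.3, -0.023, 0.88, 0, 0, 0, 0.038, 0.3, -0.023, 0.88, 0, 0, 0, 0.038, 0.3, -0.023, 0.88, 0, 0, 0, 0.038, 0.3, -0.023, 0.88, 0, 0, 0, 0.038, 0.3, -0.023, 0.88, 0, 0, 0, 0.038, 0.3]'

```text
time: 46.92
ee_pos: [0.5379, 0.0096, 0.1626]
tcp_rot: [180.0, 0.0, -176.6]
wrist_force: [-0.5, 0.1, 0.1]
opening: 0.0299
grasp_force: 0.0
```

>>> send_rows --moves '[0, 0, 0, 0, 0, 0, 0.3]'

```text
time: 47.05
ee_pos: [0.538, 0.0098, 0.1625]
tcp_rot: [180.0, 0.0, -176.5]
wrist_force: [0.1, -1.3, 0.2]
opening: 0.0302
grasp_force: 0.0
```

>>> send_rows --moves '[0, -0.0125, -0.465, 0, 0, 0, 0.3, 0, -0.0125, -0.465, 0, 0, 0, 0.3, 0, -0.0125, -0.465, 0, 0, 0, 0.3, 0, -0.0125, -0.465, 0, 0, 0, 0.3, 0, -0.0125, -0.465, 0, 0, 0, 0.3, 0, -0.0125, -0.465, 0, 0, 0, 0.3, 0, -0.0125, -0.465, 0, 0, 0, 0.3, 0, -0.0125, -0.465, 0, 0, 0, 0.3]'

```text
time: 48.05
ee_pos: [0.5382, 0.0057, 0.0687]
tcp_rot: [-180.0, 0.0, -176.6]
wrist_force: [0.7, 0.1, 1.5]
opening: 0.0296
grasp_force: 0.0
```

>>> send_rows --moves '[0, 0, 0, 0, 0, 0, 1, 0, 0, 0, 0, 0, 0, 1, 0, 0, 0, 0, 0, 0, 1, 0, 0, 0, 0, 0, 0, 1, 0, 0, 0, 0, 0, 0, 1]'

```text
time: 48.68
ee_pos: [0.5383, 0.0057, 0.0697]
tcp_rot: [180.0, 0.0, -176.6]
wrist_force: [0.5, 0.3, -1.1]
opening: 0.0094
grasp_force: 42.1
```

>>> send_rows --moves '[0, 0, 0.2, 0, 0, 0, 1, 0, 0, 0.4, 0, 0, 0, 1, 0, 0, 0.5, 0, 0, 0, 1, 0, 0, 0.6, 0, 0, 0, 1, 0, 0, 0.6, 0, 0, 0, 1, 0, 0, 0.6, 0, 0, 0, 1, 0, 0, 0.6, 0, 0, 0, 1, 0, 0, 0.6, 0, 0, 0, 1]'

```text
time: 49.68
ee_pos: [0.5382, 0.0057, 0.1731]
tcp_rot: [-180.0, 0.0, -176.6]
wrist_force: [0.5, -0.5, -1.8]
opening: 0.0092
grasp_force: 42.1
```

>>> send_rows --moves '[0, 0, 0.6, 0, 0, 0, 1, 0, -0.4, 0.6, 0, 0, -0.02, 1, 0, -1, 0.6, 0, 0, -0.04, 1, 0, -1, 0.5, 0, 0, -0.04, 1, 0, -1, 0.5, 0, 0, -0.04, 1, 0, -1, 0.5, 0, 0, -0.04, 1, 0, -1, 0.5, 0, 0, -0.04, 1, 0, -0.8, 0.5, 0, 0, -0.04, 1]'

```text
time: 50.68
ee_pos: [0.5379, -0.1509, 0.2804]
tcp_rot: [-180.0, -0.0, -178.9]
wrist_force: [0.5, 0.2, -1.1]
opening: 0.0091
grasp_force: 42.1
```

```bash
python3 c.py; python3 ecc.py .548 -.3195 car5.png 260 635;
```

```text
50.675 [ 0.53785738 -0.1508509   0.28037803] [-1.79989719e+02 -5.29959479e-03 -1.78913898e+02] 0.00908892233474309
wrist 0.81 [159. 196.] [ 0.5476 -0.3211  0.    ]
[35.7, 140.3, 248.7, 266.3] 17570
scene 0.7 [439. 350.] [ 0.5495 -0.3211  0.    ]
[385.0, 295.1, 492.0, 392.5] 4598
side 0.67 [401. 360.] [ 0.557  -0.3202  0.    ]
[353.3, 304.8, 407.6, 395.8] 2786
ecc 0.8204404349689148 img rot 1.0590408
slot 1 [ 0.5464 -0.3945]
slot 2 [ 0.5473 -0.3443]
slot 3 [ 0.5482 -0.2946]
slot 4 [ 0.5492 -0.2447]
```

>>> send_rows --moves '[0.052, -0.72, -0.2, 0, 0, -0.0436, 1, 0.052, -0.72, -0.2, 0, 0, -0.0436, 1, 0.052, -0.72, -0.3, 0, 0, -0.0436, 1, 0.052, -0.72, -0.5, 0, 0, -0.0436, 1, 0.052, -0.72, -0.5, 0, 0, -0.0436, 1, 0.052, -0.72, -0.5, 0, 0, -0.0436, 1, 0.052, -0.72, -0.5, 0, 0, -0.0436, 1, 0.052, -0.72, -0.5, 0, 0, -0.0436, 1]'

```text
time: 52.18
ee_pos: [0.5486, -0.2945, 0.1986]
tcp_rot: [180.0, -0.0, 178.1]
wrist_force: [-0.4, 0.5, -1.4]
opening: 0.0092
grasp_force: 42.1
```

>>> send_rows --moves '[0, 0, 0, 0, 0, 0, 1, 0, 0, 0, 0, 0, 0, 1]'

```text
time: 52.42
ee_pos: [0.5486, -0.2933, 0.1998]
tcp_rot: [180.0, 0.0, 178.1]
wrist_force: [-0.0, -0.5, -1.9]
opening: 0.0094
grasp_force: 42.1
```

```bash
python3 c.py
```

```text
52.425 [ 0.5486145  -0.29325987  0.19977858] [1.79996537e+02 1.19591401e-02 1.78141548e+02] 0.009361000821934836
wrist 0.58 [283. 207.] [ 0.5494 -0.3209  0.    ]
[151.8, 142.9, 402.8, 289.7] 24053
scene 0.85 [436. 352.] [ 0.5437 -0.3194  0.    ]
[386.5, 300.3, 490.9, 396.4] 4723
side 0.95 [401. 362.] [ 0.5533 -0.3249  0.    ]
[350.9, 304.4, 406.3, 397.4] 2772
```

>>> send_rows --moves '[0, -0.06, -0.5, 0, 0, 0, 1, 0, 0, -0.6, 0, 0, 0, 1, 0, 0, -0.6, 0, 0, 0, 1, 0, 0, -0.6, 0, 0, 0, 1, 0, 0, -0.6, 0, 0, 0, 1, 0, 0, -0.6, 0, 0, 0, 1, 0, 0, -0.6, 0, 0, 0, 1, 0, 0, -0.5, 0, 0, 0, 1]'

```text
time: 53.88
ee_pos: [0.5485, -0.2947, 0.0834]
tcp_rot: [180.0, -0.0, 178.1]
wrist_force: [-0.8, -0.4, -1.4]
opening: 0.0095
grasp_force: 42.2
```

>>> send_rows --moves '[0, 0, -0.25, 0, 0, 0, 1, 0, 0, -0.2, 0, 0, 0, 1, 0, 0, -0.18, 0, 0, 0, 1, 0, 0, 0, 0, 0, 0, 1]'

```text
time: 54.38
ee_pos: [0.5485, -0.2948, 0.0687]
tcp_rot: [180.0, -0.0, 178.1]
wrist_force: [0.0, -0.4, -0.8]
opening: 0.0092
grasp_force: 42.2
```

>>> send_rows --moves '[0, 0, -0.04, 0, 0, 0, 1, 0, 0, 0, 0, 0, 0, 0.3, 0, 0, 0, 0, 0, 0, 0.3, 0, 0, 0, 0, 0, 0, 0.3, 0, 0, 0.5, 0, 0, 0, 0.3, 0, 0, 1, 0, 0, 0, 0.3, 0, 0, 1, 0, 0, 0, 0.3, 0, 0, 1, 0, 0, 0, 0.3]'

```text
time: 55.38
ee_pos: [0.5487, -0.2948, 0.1572]
tcp_rot: [-180.0, 0.1, 178.1]
wrist_force: [1.2, -0.4, 0.2]
opening: 0.0298
grasp_force: 0.0
```

>>> send_rows --moves '[-0.031, 0.86, 0.3, 0, 0, 0.038, 0.3, -0.031, 0.86, 0, 0, 0, 0.038, 0.3, -0.031, 0.86, 0, 0, 0, 0.038, 0.3, -0.031, 0.86, 0, 0, 0, 0.038, 0.3, -0.031, 0.86, 0, 0, 0, 0.038, 0.3, -0.031, 0.86, 0, 0, 0, 0.038, 0.3, -0.031, 0.86, 0, 0, 0, 0.038, 0.3, -0.031, 0.86, 0, 0, 0, 0.038, 0.3]'

```text
time: 56.38
ee_pos: [0.5423, -0.1214, 0.1628]
tcp_rot: [180.0, 0.0, -179.2]
wrist_force: [-1.0, 0.3, 0.1]
opening: 0.0298
grasp_force: 0.0
```

>>> send_rows --moves '[-0.031, 0.86, 0, 0, 0, 0.038, 0.3, -0.031, 0.86, 0, 0, 0, 0.038, 0.3, -0.031, 0.86, 0, 0, 0, 0.038, 0.3, -0.031, 0.86, 0, 0, 0, 0.038, 0.3, -0.031, 0.86, 0, 0, 0, 0.038, 0.3, -0.031, 0.86, 0, 0, 0, 0.038, 0.3, -0.031, 0.86, 0, 0, 0, 0.038, 0.3, -0.031, 0.86, 0, 0, 0, 0.038, 0.3]'

```text
time: 57.38
ee_pos: [0.5359, 0.0506, 0.1628]
tcp_rot: [-180.0, 0.0, -176.6]
wrist_force: [1.0, 0.1, -0.2]
opening: 0.03
grasp_force: 0.0
```

>>> send_rows --moves '[0, 0, 0, 0, 0, 0, 0.3, 0, 0, 0, 0, 0, 0, 0.3]'

```text
time: 57.62
ee_pos: [0.5361, 0.0492, 0.1628]
tcp_rot: [-180.0, -0.0, -176.6]
wrist_force: [0.1, -0.1, 0.6]
opening: 0.0301
grasp_force: 0.0
```

```bash
python3 - <<'E'
from h import *
o=bot.get_obs(); print(o['time'],o['ee_pos'],o['tcp_rot'],o['opening'])
d=snap('wrist'); 
for r in bot.boxes_of('wrist','cassette1_mid')[:4]: print(r)
for r in bot.landmark_of('wrist','cassette1_mid')[:4]: print(r,atz(d,r['pixel'],.055))
print(proj(d,[.5359,.0494,.055]))
E
```

```text
57.625 [0.53608533 0.04921572 0.16277778] [-1.79987969e+02 -1.39046137e-03 -1.76614092e+02] 0.03011705132038943
{'extent': [299.9, 176.7, 325.1, 328.4], 'p': 0.81}
{'pixel': [311.1, 238.6], 'p': 0.91} [0.54024401 0.04770049 0.055     ]
[314.0172316  232.50734337]
```

>>> send_rows --moves '[0.01, -0.005, -0.467, 0, 0, 0, 0.3, 0.01, -0.005, -0.467, 0, 0, 0, 0.3, 0.01, -0.005, -0.467, 0, 0, 0, 0.3, 0, -0.005, -0.467, 0, 0, 0, 0.3, 0, -0.005, -0.467, 0, 0, 0, 0.3, 0, -0.005, -0.467, 0, 0, 0, 0.3, 0, -0.005, -0.467, 0, 0, 0, 0.3, 0, -0.005, -0.467, 0, 0, 0, 0.3]'

```text
time: 58.78
ee_pos: [0.5369, 0.0482, 0.0686]
tcp_rot: [-180.0, 0.0, -176.6]
wrist_force: [0.3, -0.1, 0.2]
opening: 0.0304
grasp_force: 0.0
```

>>> send_rows --moves '[0, 0, 0, 0, 0, 0, 1, 0, 0, 0, 0, 0, 0, 1, 0, 0, 0, 0, 0, 0, 1, 0, 0, 0, 0, 0, 0, 1, 0, 0, 0, 0, 0, 0, 1]'

```text
time: 59.4
ee_pos: [0.537, 0.0482, 0.0695]
tcp_rot: [180.0, 0.0, -176.6]
wrist_force: [-0.0, 0.9, -2.1]
opening: 0.0091
grasp_force: 42.2
```

>>> send_rows --moves '[0, 0, 0.2, 0, 0, 0, 1, 0, 0, 0.4, 0, 0, 0, 1, 0, 0, 0.5, 0, 0, 0, 1, 0, 0, 0.6, 0, 0, 0, 1, 0, 0, 0.6, 0, 0, 0, 1, 0, 0, 0.6, 0, 0, 0, 1, 0, 0, 0.6, 0, 0, 0, 1, 0, 0, 0.6, 0, 0, 0, 1]'

```text
time: 60.4
ee_pos: [0.5369, 0.0482, 0.1729]
tcp_rot: [-180.0, 0.0, -176.6]
wrist_force: [0.4, -0.2, -1.6]
opening: 0.0097
grasp_force: 42.2
```

>>> send_rows --moves '[0, 0, 0.6, 0, 0, 0, 1, 0, -0.6, 0.6, 0, 0, -0.02, 1, 0, -1, 0.6, 0, 0, -0.04, 1, 0, -1, 0.5, 0, 0, -0.04, 1, 0, -1, 0.5, 0, 0, -0.04, 1, 0, -1, 0.5, 0, 0, -0.04, 1, 0, -1, 0.5, 0, 0, -0.04, 1, 0, -1, 0.5, 0, 0, -0.04, 1]'

```text
time: 61.4
ee_pos: [0.5365, -0.1185, 0.2803]
tcp_rot: [-180.0, 0.0, -178.9]
wrist_force: [-0.2, -0.4, -2.0]
opening: 0.0095
grasp_force: 42.1
```

```bash
python3 c.py; python3 ecc.py .548 -.3195 car6.png 400 635;
```

```text
61.4 [ 0.53652678 -0.11851114  0.28029461] [-1.79988389e+02  3.91314146e-04 -1.78908578e+02] 0.009519585907060552
wrist 0.63 [128. 200.] [ 0.5512 -0.3228  0.    ]
[0.0, 141.7, 218.6, 265.0] 14351
scene 0.77 [439. 349.] [ 0.5518 -0.3193  0.    ]
[385.5, 297.6, 493.6, 393.4] 4360
side 0.86 [399. 361.] [ 0.5538 -0.3203  0.    ]
[353.1, 304.5, 403.3, 396.3] 2142
ecc 0.6921826841039852 img rot 0.9884631
slot 1 [ 0.5466 -0.3943]
slot 2 [ 0.5475 -0.3441]
slot 3 [ 0.5483 -0.2944]
slot 4 [ 0.5492 -0.2444]
```

>>> send_rows --moves '[0.064, -0.632, -0.2, 0, 0, -0.0436, 1, 0.064, -0.632, -0.2, 0, 0, -0.0436, 1, 0.064, -0.632, -0.3, 0, 0, -0.0436, 1, 0.064, -0.632, -0.5, 0, 0, -0.0436, 1, 0.064, -0.632, -0.5, 0, 0, -0.0436, 1, 0.064, -0.632, -0.5, 0, 0, -0.0436, 1, 0.064, -0.632, -0.5, 0, 0, -0.0436, 1, 0.064, -0.632, -0.5, 0, 0, -0.0436, 1]'

```text
time: 62.9
ee_pos: [0.5498, -0.2442, 0.1984]
tcp_rot: [180.0, -0.0, 178.1]
wrist_force: [-0.0, 0.2, -1.7]
opening: 0.0095
grasp_force: 42.1
```

>>> send_rows --moves '[0, 0, 0, 0, 0, 0, 1, 0, 0, 0, 0, 0, 0, 1]'

```text
time: 63.15
ee_pos: [0.5498, -0.2431, 0.1997]
tcp_rot: [180.0, 0.0, 178.1]
wrist_force: [-0.3, 0.4, -0.9]
opening: 0.0095
grasp_force: 42.2
```

```bash
python3 c.py
```

```text
63.15 [ 0.54978923 -0.24305886  0.19972672] [1.79996908e+02 1.79284184e-02 1.78138917e+02] 0.009495905108144182
wrist 0.6 [228. 206.] [ 0.5484 -0.3199  0.    ]
[81.4, 141.6, 337.7, 290.0] 20278
scene 0.95 [439. 348.] [ 0.5542 -0.3192  0.    ]
[387.1, 299.2, 492.2, 392.2] 4115
side 0.86 [404. 362.] [ 0.5595 -0.3271  0.    ]
[351.0, 305.8, 402.6, 394.6] 2055
```

>>> send_rows --moves '[0, -0.07, -0.5, 0, 0, 0, 1, 0, 0, -0.6, 0, 0, 0, 1, 0, 0, -0.6, 0, 0, 0, 1, 0, 0, -0.6, 0, 0, 0, 1, 0, 0, -0.6, 0, 0, 0, 1, 0, 0, -0.6, 0, 0, 0, 1, 0, 0, -0.6, 0, 0, 0, 1, 0, 0, -0.5, 0, 0, 0, 1]'

```text
time: 64.6
ee_pos: [0.5496, -0.2449, 0.0833]
tcp_rot: [180.0, -0.0, 178.1]
wrist_force: [-0.7, -0.0, -1.8]
opening: 0.0095
grasp_force: 42.2
```

>>> send_rows --moves '[0, 0, -0.25, 0, 0, 0, 1, 0, 0, -0.2, 0, 0, 0, 1, 0, 0, -0.18, 0, 0, 0, 1, 0, 0, 0, 0, 0, 0, 1]'

```text
time: 65.1
ee_pos: [0.5497, -0.2449, 0.0685]
tcp_rot: [180.0, -0.0, 178.1]
wrist_force: [-1.1, -0.1, -0.6]
opening: 0.0097
grasp_force: 42.2
```

>>> send_rows --moves '[0, 0, -0.04, 0, 0, 0, 1, 0, 0, 0, 0, 0, 0, 0.3, 0, 0, 0, 0, 0, 0, 0.3, 0, 0, 0, 0, 0, 0, 0.3, 0, 0, 0.5, 0, 0, 0, 0.3, 0, 0, 1, 0, 0, 0, 0.3, 0, 0, 1, 0, 0, 0, 0.3, 0, 0, 1, 0, 0, 0, 0.3]'

```text
time: 66.1
ee_pos: [0.5498, -0.245, 0.157]
tcp_rot: [-180.0, 0.0, 178.1]
wrist_force: [0.7, -0.1, 0.2]
opening: 0.0297
grasp_force: 0.0
```

>>> send_rows --moves '[0, 0, 1, 0, 0, 0, 0.3, 0, 0, 1, 0, 0, 0, 0.3, 0, 0, 1, 0, 0, 0, 0.3, 0, 0, 1, 0, 0, 0, 0.3]'

```text
time: 66.6
ee_pos: [0.5496, -0.2449, 0.2571]
tcp_rot: [-180.0, 0.1, 178.1]
wrist_force: [1.4, -0.0, -0.3]
opening: 0.0298
grasp_force: 0.0
```

>>> send_rows --moves '[0.432, 0.8, 0, 0, 0, -0.822, 0.4, 0.432, 0.8, 0, 0, 0, -0.822, 0.4, 0.432, 0.8, 0, 0, 0, -0.822, 0.4, 0.432, 0.8, 0, 0, 0, -0.822, 0.4, 0.432, 0.8, 0, 0, 0, -0.822, 0.4, 0.432, 0.8, 0, 0, 0, -0.822, 0.4]'

```text
time: 67.35
ee_pos: [0.6148, -0.1242, 0.2562]
tcp_rot: [180.0, 0.0, 135.5]
wrist_force: [-0.3, -0.5, 0.7]
opening: 0.0254
grasp_force: 0.0
```

>>> send_rows --moves '[0.432, 0.8, 0, 0, 0, -0.822, 0.4, 0.432, 0.8, 0, 0, 0, -0.822, 0.4, 0.432, 0.8, 0, 0, 0, -0.822, 0.4, 0.432, 0.8, 0, 0, 0, -0.822, 0.4, 0.432, 0.8, 0, 0, 0, -0.822, 0.4, 0.432, 0.8, 0, 0, 0, -0.822, 0.4, 0, 0, 0, 0, 0, 0, 0.4]'

```text
time: 68.22
ee_pos: [0.6797, -0.0037, 0.2554]
tcp_rot: [180.0, -0.0, 93.5]
wrist_force: [0.5, 0.5, -0.4]
opening: 0.0255
grasp_force: 0.0
```

```bash
python3 - <<'E'
from h import *
o=bot.get_obs(); print(o['time'],o['ee_pos'],o['tcp_rot'],o['q'])
for c in('scene','side','wrist'):
  d=snap(c,c+'_z.png')
  for q in('cassette1_mid','carrier','frame_handle'):
   for r in bot.boxes_of(c,q)[:5]: print(c,q,r)
  for r in bot.landmark_of(c,'frame_handle')[:1]: print(c,r,proj(d,[.6793,-.0048,.2055]))
  if c!='wrist':
   for y,x in((-.3945,.5464),(-.3443,.5473),(-.2946,.5482),(-.2447,.5492)): print(np.round(proj(d,[x,y,.053])))
E
```

```text
68.225 [ 0.67968812 -0.0036826   0.255419  ] [ 1.79987746e+02 -5.23757164e-03  9.34506297e+01] [-3.12958022e-01  2.54084572e+01  3.76468241e+01  1.02226483e+02
  6.03062456e-03  8.62364135e+01]
scene cassette1_mid {'extent': [395.9, 287.8, 426.5, 336.2], 'p': 0.97}
scene cassette1_mid {'extent': [308.0, 183.0, 385.3, 255.7], 'p': 0.19}
scene carrier {'extent': [385.9, 303.2, 492.8, 393.4], 'p': 0.76}
scene carrier {'extent': [436.0, 313.7, 463.8, 363.0], 'p': 0.27}
scene frame_handle {'extent': [311.2, 183.5, 382.4, 253.0], 'p': 0.71}
scene {'pixel': [360.8, 188.3], 'p': 0.83} [363.17111615 184.27619165]
[473. 353.]
[451. 339.]
[430. 327.]
[410. 314.]
side cassette1_mid {'extent': [360.7, 290.7, 397.4, 328.2], 'p': 0.62}
side carrier {'extent': [352.3, 317.6, 401.4, 394.7], 'p': 0.68}
side frame_handle {'extent': [246.5, 185.3, 282.0, 240.6], 'p': 0.21}
side {'pixel': [367.3, 192.4], 'p': 0.87} [368.32818851 191.43356572]
[422. 365.]
[406. 349.]
[391. 334.]
[377. 319.]
wrist cassette1_mid {'extent': [143.1, 415.2, 197.1, 457.7], 'p': 0.53}
wrist carrier {'extent': [139.4, 401.4, 153.9, 417.0], 'p': 0.46}
wrist frame_handle {'extent': [200.9, 98.1, 325.1, 337.1], 'p': 0.97}
wrist {'pixel': [314.0, 267.8], 'p': 0.94} [315.31129935 263.57554011]
```

>>> send_rows --moves '[0, -0.01, -0.54, 0, 0, 0, 0.4, 0, -0.01, -0.54, 0, 0, 0, 0.4, 0, 0, -0.54, 0, 0, 0, 0.4, 0, 0, -0.54, 0, 0, 0, 0.4, -0.02, 0, -0.54, 0, 0, 0, 0.4, 0, 0, 0, 0, 0, 0, 0.4]' --squeeze 30

```text
time: 69.72
ee_pos: [0.6782, -0.0054, 0.1862]
tcp_rot: [-179.9, -0.0, 93.4]
wrist_force: [-0.7, 0.7, 0.0]
opening: 0.0255
grasp_force: 0.0
```

>>> send_rows --moves '[0, 0, 0, 0, 0, 0, 1, 0, 0, 0, 0, 0, 0, 1, 0, 0, 0, 0, 0, 0, 1, 0, 0, 0, 0, 0, 0, 1]'

```text
time: 70.22
ee_pos: [0.6781, -0.0055, 0.1881]
tcp_rot: [-179.9, -0.0, 93.4]
wrist_force: [-5.3, -0.3, -0.7]
opening: 0.0088
grasp_force: 29.3
```

```bash
python3 - <<'E'
import numpy as np
a0=np.arctan2(.03,.12);r=.1237;c,s=np.cos(np.radians(3.3)),np.sin(np.radians(3.3))
P=lambda th:np.array([-r*np.cos(a0+th)*c,-r*np.cos(a0+th)*s,r*np.sin(a0+th)])
T=np.linspace(2.0,0,17)
for h in(0,8): print(np.round([np.r_[(P(b)-P(a))/.025,0,0,0,1] for a,b in zip(T[h:h+8],T[h+1:h+9])],3).ravel().tolist())
E
```

```text
[-0.505, -0.029, 0.355, 0.0, 0.0, 0.0, 1.0, -0.545, -0.031, 0.289, 0.0, 0.0, 0.0, 1.0, -0.577, -0.033, 0.219, 0.0, 0.0, 0.0, 1.0, -0.6, -0.035, 0.145, 0.0, 0.0, 0.0, 1.0, -0.613, -0.035, 0.069, 0.0, 0.0, 0.0, 1.0, -0.617, -0.036, -0.008, 0.0, 0.0, 0.0, 1.0, -0.611, -0.035, -0.085, 0.0, 0.0, 0.0, 1.0, -0.596, -0.034, -0.161, 0.0, 0.0, 0.0, 1.0]
[-0.571, -0.033, -0.234, 0.0, 0.0, 0.0, 1.0, -0.538, -0.031, -0.304, 0.0, 0.0, 0.0, 1.0, -0.496, -0.029, -0.368, 0.0, 0.0, 0.0, 1.0, -0.446, -0.026, -0.427, 0.0, 0.0, 0.0, 1.0, -0.389, -0.022, -0.48, 0.0, 0.0, 0.0, 1.0, -0.326, -0.019, -0.525, 0.0, 0.0, 0.0, 1.0, -0.259, -0.015, -0.561, 0.0, 0.0, 0.0, 1.0, -0.187, -0.011, -0.589, 0.0, 0.0, 0.0, 1.0]
```

>>> send_rows --moves '[-0.505, -0.029, 0.355, 0, 0, 0, 1, -0.545, -0.031, 0.289, 0, 0, 0, 1, -0.577, -0.033, 0.219, 0, 0, 0, 1, -0.6, -0.035, 0.145, 0, 0, 0, 1, -0.613, -0.035, 0.069, 0, 0, 0, 1, -0.617, -0.036, -0.008, 0, 0, 0, 1, -0.611, -0.035, -0.085, 0, 0, 0, 1, -0.596, -0.034, -0.161, 0, 0, 0, 1]'

```text
time: 71.22
ee_pos: [0.5613, -0.012, 0.2092]
tcp_rot: [179.9, -0.0, 93.4]
wrist_force: [3.1, 1.4, 3.4]
opening: 0.0089
grasp_force: 31.1
```

>>> send_rows --moves '[-0.571, -0.033, -0.234, 0, 0, 0, 1, -0.538, -0.031, -0.304, 0, 0, 0, 1, -0.496, -0.029, -0.368, 0, 0, 0, 1, -0.446, -0.026, -0.427, 0, 0, 0, 1, -0.389, -0.022, -0.48, 0, 0, 0, 1, -0.326, -0.019, -0.525, 0, 0, 0, 1, -0.259, -0.015, -0.561, 0, 0, 0, 1]'

```text
time: 72.1
ee_pos: [0.4857, -0.0164, 0.1363]
tcp_rot: [179.9, -0.0, 93.4]
wrist_force: [2.8, 1.5, 2.1]
opening: 0.0087
grasp_force: 30.9
```

>>> send_rows --moves '[-0.17, -0.011, -0.45, 0, 0, 0, 1, 0, 0, -0.14, 0, 0, 0, 1, 0, 0, 0, 0, 0, 0, 1]'

```text
time: 72.47
ee_pos: [0.4811, -0.0167, 0.1219]
tcp_rot: [-179.9, -0.0, 93.4]
wrist_force: [-6.4, 2.1, 9.4]
opening: 0.0085
grasp_force: 31.4
```

>>> send_rows --moves '[0, 0, -0.04, 0, 0, 0, 1, 0, 0, 0, 0, 0, 0, 1]'

```text
time: 72.72
ee_pos: [0.4812, -0.0167, 0.1218]
tcp_rot: [-180.0, -0.0, 93.4]
wrist_force: [-10.3, 1.2, 17.0]
opening: 0.0083
grasp_force: 32.0
```

>>> send_rows --moves '[0, 0, -0.04, 0, 0, 0, 1, 0, 0, 0, 0, 0, 0, 1]'

```text
time: 72.97
ee_pos: [0.4812, -0.0167, 0.1217]
tcp_rot: [180.0, -0.0, 93.4]
wrist_force: [-13.0, 1.8, 23.6]
opening: 0.0084
grasp_force: 32.7
```

>>> send_rows --moves '[0, 0, 0.09, 0, 0, 0, 1, 0, 0, 0, 0, 0, 0, 0.4, 0, 0, 0, 0, 0, 0, 0.4, 0, 0, 0, 0, 0, 0, 0.3, 0, 0, 0.3, 0, 0, 0, 0.3, 0, 0, 0.8, 0, 0, 0, 0.3, 0, 0, 0.8, 0, 0, 0, 0.3, 0, 0, 0.8, 0, 0, 0, 0.3]'

```text
time: 73.97
ee_pos: [0.4824, -0.0168, 0.1899]
tcp_rot: [180.0, 0.0, 93.4]
wrist_force: [0.1, 0.1, -0.5]
opening: 0.0302
grasp_force: 0.0
```

>>> send_rows --moves '[-0.4, 0, 1, 0, 0, 0, 0.3, -0.4, 0, 1, 0, 0, 0, 0.3, -0.4, 0, 1, 0, 0, 0, 0.3, -0.4, 0, 0.5, 0, 0, 0, 0.3, 0, 0, 0, 0, 0, 0, 0.3]'

```text
time: 74.6
ee_pos: [0.4423, -0.0168, 0.2771]
tcp_rot: [179.9, 0.0, 93.4]
wrist_force: [-1.1, -0.5, 0.3]
opening: 0.03
grasp_force: 0.0
```

```bash
python3 - <<'E'
from h import *
np.set_printoptions(precision=4,suppress=True)
o=bot.get_obs(); print(o['time'],o['ee_pos'])
D={}
for c in('scene','side','wrist'):
  d=D[c]=snap(c)
  for q,z in(('frame_handle',.1365),('beaker',0),('carrier',0),('timer',0),('sample_bottle',0),('comb1_mid',.03),('cassette1_mid',.053)):
   for r in bot.landmark_of(c,q)[:4]: print(c,q,round(r['p'],2),np.round(r['pixel']),atz(d,r['pixel'],z)[:2])
d=D['wrist']; m=d['color'].max(2)
n,l,st,ce=cv2.connectedComponentsWithStats((m<35).astype(np.uint8))
for k in range(1,n):
  if st[k,4]>300: print(st[k],ce[k],atz(d,ce[k],.1365))
# cassettes: compare scene columns: edges for 4 uprights projected
s=D['scene']
for x,y in((.5464,-.3945),(.5473,-.3443),(.5482,-.2946),(.5492,-.2447)):
  print([np.round(proj(s,[x+dx,y,.098])) .tolist()for dx in(-.042,.042)])
E
```

```text
74.6 [ 0.4423 -0.0168  0.2771]
scene frame_handle 0.84 [305. 257.] [ 0.467  -0.0254]
scene beaker 0.97 [246. 239.] [0.5287 0.2558]
scene beaker 0.55 [341. 235.] [0.7014 0.0812]
scene carrier 0.95 [436. 351.] [ 0.5442 -0.3188]
scene timer 0.94 [237. 296.] [0.3761 0.1106]
scene sample_bottle 0.65 [326. 286.] [ 0.5364 -0.0186]
scene sample_bottle 0.63 [363. 254.] [ 0.6827 -0.0073]
scene sample_bottle 0.23 [454. 338.] [ 0.5984 -0.326 ]
scene comb1_mid 0.23 [474. 354.] [ 0.5659 -0.39  ]
scene cassette1_mid 0.97 [410. 315.] [ 0.5476 -0.2464]
side frame_handle 0.63 [295. 242.] [ 0.4826 -0.0174]
side frame_handle 0.16 [368. 262.] [ 0.5768 -0.1637]
side beaker 0.46 [380. 314.] [ 0.6039 -0.1815]
side carrier 0.91 [400. 363.] [ 0.5509 -0.3264]
side timer 0.78 [234. 278.] [0.3771 0.104 ]
side sample_bottle 0.63 [368. 263.] [0.6942 0.0005]
side comb1_mid 0.7 [368. 261.] [ 0.671 -0.028]
side cassette1_mid 0.9 [378. 311.] [ 0.5656 -0.2216]
wrist frame_handle 0.67 [369. 226.] [ 0.483  -0.0172]
wrist beaker 0.73 [406. 194.] [ 0.5411 -0.0131]
wrist timer 0.95 [256.  58.] [0.376  0.1134]
wrist sample_bottle 0.96 [548. 184.] [0.6921 0.0069]
wrist sample_bottle 0.19 [254.  61.] [0.3745 0.1101]
[359 173  17 105 870] [366.354  223.5126] [ 0.4807 -0.0152  0.1365]
[    0   285   640   195 59264] [318.8006 415.3426] [ 0.4559 -0.1886  0.1365]
[608 285  31  25 401] [619.6708 294.8204] [ 0.6855 -0.0611  0.1365]
[[464.0, 350.0], [488.0, 325.0]]
[[441.0, 336.0], [465.0, 312.0]]
[[420.0, 323.0], [444.0, 300.0]]
[[399.0, 310.0], [424.0, 288.0]]
```

```bash
python3 -c "from workcell import bot; print(bot.job_done())"
```

```text
the job is handed in; nothing more can be done
None
```

I handed the job in: the one comb present is in the beaker, all four cassettes were set upright in the carrier's four slots (the last three not seen again in a picture), and the frame is swung back home against its stop; opening it had briefly pressed its end stop with about 96 N at the wrist.

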